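Find the key, stow the clamp jaws and latch the jaw case

TASK

Stow the loose clamp parts lying on the bed in the locked jaw case: try the keys from the rack one after another until you find the one that goes fully home in the lock and turns it, turn the lock fully open, put any wrong key back upright in a slot of the rack, and leave the right key turned in the lock. Then open the lid wide, lay every loose jaw block, stop block, clamp bar and bumper that is there in the case, shut the lid fully and turn the turnbutton all the way across it. Leave the oil bottle, screwdriver and spare lever alone.

Things in the scene. Friction and masses are not known exactly. Their poses are not given: they have to be found in the camera images.
- case: Grey-blue steel jaw case fixed on the bed. Origin: centre of its underside, at bed level; x from its front (lock, turnbutton; towards the robot) to its back, y along its length to its left, z up. Outside 130 x 300 mm, walls 5 mm, inside 120 x 290 mm, inner floor 22 mm and rim 66 mm above the bed. A hinge beam 20 mm deep runs along its back.
- keyhole (a point): Centre of the keyhole in the top face of the lock (54 x 54 mm housing, top 100 mm above the bed), 92 mm in front of and 90 mm to the right of the case centre. Axes as the case. Slot 41 mm along the case's y, 9 mm along its x, with a 4 mm bevel, in a plate 12 mm thick. A key enters straight down, its y along the slot; fully home its collar rests on the plate, bow centre 28 mm above this point.
- lock (a joint): Lock angle, rad: 0 = locked, steel tongue over the lid's front edge; 1.57 = open (stop). The right key goes home and turns it clockwise seen from above (0.1 rad play, friction 0.04 N m); it stays where left. A wrong key stops 11 mm higher and cannot turn. A turned key is captive. In line with the slot at 0.
- lid (a joint): Lid angle, rad: 0 = closed, 1.57 = upright, stop at 1.65. A stiff hinge: it stays where it is left (a few newtons at the handle).
- lid_handle (a point): Middle of the lid's round steel handle bar: 10 mm thick, 80 mm long along the case's y, 36 mm above the lid's top face so that fingers fit round it from above, 20 mm behind the lid's front edge. Moves with the lid; 108 mm above the bed when closed. The bar is parallel to the hinge and can turn between the fingers.
- lid_hinge (a point): Middle of the lid's hinge line, which runs along the case's y, 65 mm behind the case centre and 66 mm above the bed. The lid is 130 x 300 x 6 mm; the front edge swings up and back, away from the robot. The lid turns about the case's +y axis.
- turnbutton (a joint): Turnbutton angle, rad: 0 = its arm points along the case's +y, clear of the lid; 1.57 = arm points along the case's +x across the closed lid's front edge (stop). Turns clockwise seen from above, light friction (0.04 N m); stays where left. Starts between 0 and 0.3.
- turnbutton_grip (a point): Point on the turnbutton's vertical axis at grip height, 105 mm above the bed, 85 mm in front of and 90 mm to the left of the case centre. Its upright steel wing is 12 mm thick, 32 mm long in line with the arm (the point's y), 82 to 118 mm above the bed. The arm below is 14 mm wide, 8 mm thick, 36 mm long.
- rack: Aluminium key rack fixed on the bed, 46 mm (its x) by 174 mm (its y) and 50 mm tall; origin at the centre of its underside. Three slots in a row along its y, 56 mm apart.
- slot_0 (a point): Centre of a rack slot at the rack's top face (50 mm above the bed); slot 44 mm long along the rack's y and 12 mm wide along its x with a 4 mm bevel, right through. A key hangs in it by its collar, bow centre 28 mm above this point.
- slot_1 (a point): Centre of a rack slot at the rack's top face (50 mm above the bed); slot 44 mm long along the rack's y and 12 mm wide along its x with a 4 mm bevel, right through. A key hangs in it by its collar, bow centre 28 mm above this point.
- slot_2 (a point): Centre of a rack slot at the rack's top face (50 mm above the bed); slot 44 mm long along the rack's y and 12 mm wide along its x with a 4 mm bevel, right through. A key hangs in it by its collar, bow centre 28 mm above this point.
- key_0_bow (a point): Upright machine key. Point = centre of its black bow: plate 32 mm (key's y) x 12 mm (x, pinch across this) x 44 mm tall. Below: steel collar 26 mm across, 6 mm thick, underside 28 mm below the point; then stem 14 mm long, 6 mm thick; flat bit 38 (y) x 6 (x) x 16 mm tall; legs 14 mm long, tip 72 mm below the point. z axis up. 60 g.
- key_1_bow (a point): Second key: as key_0, with the same bow, collar, stem and bit. The keys differ only in where the legs under the bit stand; which one suits the lock changes from start to start. Each works either way round (yaw or yaw + half a turn).
- key_2_bow (a point): Third key: as key_0, with the same bow, collar, stem and bit, other legs.
- jaw_block_mid (a point): Cream nylon jaw block, 56 (its x) x 30 (its y) x 28 mm tall, about 70 g. Point = its centre, half-way up; it starts lying on the bed at some yaw, z axis up. May be absent.
- stop_block_mid (a point): Aluminium stop block, 50 (its x) x 34 (its y) x 24 mm tall, about 110 g. Point = its centre, half-way up; it starts lying on the bed at some yaw, z axis up. May be absent.
- clamp_bar_mid (a point): Steel clamp bar, 66 (its x) x 26 (its y) x 20 mm tall, about 200 g. Point = its centre, half-way up; it starts lying on the bed at some yaw, z axis up. May be absent.
- bumper_mid (a point): Round rubber bumper, 36 mm across, 30 mm tall, about 60 g. Point = its centre, half-way up; it starts lying on the bed at some yaw, z axis up. May be absent.
- oil_bottle: White oil bottle, 56 mm across, 130 mm tall, standing; origin under its centre. Not part of the job.
- screwdriver: Screwdriver lying on the bed. Not part of the job.
- spare_lever: Orange clamp lever, about 110 mm long and 26 mm tall, lying on the bed; origin under its hub. Not part of the job.
There are look-alikes about, which are no part of the job. Leave any purple or turquoise look-alike of the part that bears clamp_bar_mid alone.

How it is judged:
By the outcome, as a careful person would: the job done as asked, in the order asked, and still so for the second after the job is handed in, with the robot touching nothing.
Of jaw_block, stop_block, clamp_bar, bumper only 2 to 4 are there at a start; the rules pass over those that are not, and their reading is None.
At some moment in a run one of jaw_block, stop_block, clamp_bar, bumper may be knocked a few centimetres aside while the robot is not near it.
It also fails if it takes over 210 s, if anything falls off the work surface, if the arm or the gripper's body presses on something with over 40 N, if the wrist force passes 120 N, or if a joint passes its speed limit or range.

ROBOT

A 6-joint arm with a two-finger parallel gripper is mounted at the origin on the work surface. World frame = base frame: x ahead of the robot, y to its left, z up, the work surface at z = 0. Lengths are in mm, angles in degrees, forces in N, time in s.
With the tool pointing down it reaches from about 350 to 850 mm from the base axis. Payload 8.1 kg.
Tool frame: the origin (TCP) lies midway between the tips of the shut fingers; the grasp point (between the pads) lies 19 mm behind it; x points along the fingers, z is the direction in which the jaws open and shut, and the axes are right-handed (so a half turn about x gives the same grasp; the last joint's range is limited). The gripper opens to 85 mm and grips with 20 to 120 N. Pads are 22 mm wide; open, the fingers measure 114 mm over their backs; the gripper's body (76 mm by 85 mm) begins 54 mm behind the grasp point. The pads swing forward as they close: fully open they stand 13 mm farther back than shut.
Start: joints at [69.42, 7.471, 85.268, -0, 87.261, -4.893], TCP at [162.213, 577.661, 231.292] pointing down, gripper open.
Joint ranges: [-169.43, 169.43], [-51.17, 129.36], [1.28, 143.12], [-76.62, 256.62], [0, 156.53], [-152.29, 152.29]. Speed limits (degrees/s): [136.94, 136.94, 159.86, 180, 180, 180].

INTERFACE

Orientations are given as [roll, pitch, yaw] about the fixed x, y, z axes, in that order (R = Rz(yaw) Ry(pitch) Rx(roll)).
In Python, from bench import r gives the robot as it stands. The module is installed in compiled form; this text tells all that it offers.
- The arm moves only by the tool servo_tool, never from a script. Its argument "commands" is a list that holds one entry, the list of rows, each a list of 7 numbers: the closure in counts, from 0 (fully open) to 255 (shut), then the shift along the tool's x, y, z in cm, then the turn, a rotation vector about the tool's x, y, z in degrees. A call has 1 to 8 rows; each row is the pose to reach, as a shift and turn from the pose commanded when the call began, along the tool's axes at that moment; what a row does not reach only later rows make up. A row lasts 1/10 s, in which the tool goes at most 50 mm and 8.59 degrees, less where a joint would pass 70% of its speed; a pose out of reach is approached as far as the arm can. A call with a gripper value outside its range is refused whole. The fingers move at their own pace and stop on an object; "force" is the grip in N (left out, the last holds). Time passes only in rows, so rows that repeat a pose let the fingers close. It gives the time, the measured TCP pose, the force and the opening at its end, in the units of the state.
- r.sense(): the state, without advancing time (a new reading comes with each control period).
- r.snapshot(name): name is "scene" or "top" or "wrist"; returns (picture, depth): 384x512x3 uint8, red, green, blue; 384x512 float32, mm along the optical axis (not along the pixel's ray), 0 where there is no reading.
- r.calibration(name): a dict with "fx", "fy", "cx", "cy" (pixels), "pose" (4x4, takes a point from camera to world coordinates). Camera axes: x right, y down, z forward; pixel columns grow to the right and rows downward; lengths in mm; the calibration is good to about 2 mm. The wrist camera is an equidistant fisheye: a pixel r from the principal point sees the ray r / f radians off the axis. A picture is of the moment at which its call begins: read the wrist's pose just before it. calibration takes no time and is no camera call; for the wrist camera it gives the pose at the moment of the call.
- r.hand_in(): hands the job in, once; it reports no verdict.
The state is a dict: "time": time; "joint_pos": joint angles; "qd": joint speeds; "joint_efforts": joint torques, N m; "tool_pos": TCP position; "tcp_rot": TCP orientation; "ft_force": force on the tool from outside, world axes, zero at the start; "wrist_torque": the same for the moment, N m; "finger_gap": finger opening in mm.
Only numpy, scipy, OpenCV 4.12 (cv2) and the standard library are available. Lean on these libraries where they do the work, as an engineer would, in place of code of your own. Each camera call takes 0.05 s, during which the arm holds its last target.

## Working session

There is one attempt and no reset: what is moved stays moved. The work goes in short steps, Python scripts to look and compute and a tool call to move; the robot and the scene stay as the last step left them, time stands still between calls to the robot, and variables do not carry over. Pictures are saved under pics/ and viewed, and the job is handed in when it is done.

Besides the shell and the picture viewer there is one more tool, called after "Request:" as name([rows], argument=value, ...), one row to a line, values as JSON. servo_tool: Moves the arm, as the interface text tells. Its arguments: {"type":"object","properties":{"commands":{"type":"array","items":{"type":"array","items":{"type":"array","items":{"type":"number"}}}},"force":{"type":"number"}},"required":["commands"]}

```bash
mkdir -p pics; ls; python3 - <<'E'
from bench import r
import cv2,numpy as np
print(r.sense())
for n in ["scene","top","wrist"]:
    c=r.calibration(n); p,d=r.snapshot(n)
    print(n,{k:(np.round(v,3).tolist()) for k,v in c.items()})
    cv2.imwrite(f"pics/{n}0.png",p[:,:,::-1]); np.save(f"{n}0.npy",d)
E
```

```text
pics
{'time': 0.0, 'joint_pos': array([ 6.94203933e+01,  7.51410286e+00,  8.53298188e+01,  1.34705471e-03,
        8.72609089e+01, -4.89149123e+00]), 'qd': array([-0.00201781, -0.06356244, -0.03055491, -0.02976204,  0.04429644,
        0.07444352]), 'joint_efforts': array([ 8.99610186e-04, -5.69396067e+01, -5.00560462e+01,  2.02568253e-04,
        1.44603572e-02,  3.77142158e-05]), 'tool_pos': array([162.00195064, 577.14775707, 230.24973434]), 'tcp_rot': array([ 174.37321406,   89.89516088, -111.31496699]), 'ft_force': array([ 1.0628958 , -0.47968562,  0.03897803]), 'wrist_torque': array([0.01694698, 0.04368818, 0.03541594]), 'finger_gap': 85.47604003130404}
scene {'fx': 354.246, 'fy': 354.246, 'cx': 251.536, 'cy': 189.937, 'pose': [[0.85, 0.414, -0.326, 874.3], [0.527, -0.656, 0.54, -548.566], [0.01, -0.631, -0.776, 879.642], [0.0, 0.0, 0.0, 1.0]]}
top {'fx': 410.754, 'fy': 410.754, 'cx': 253.805, 'cy': 194.545, 'pose': [[0.006, -0.995, 0.096, 442.288], [-1.0, -0.005, 0.009, 7.64], [-0.009, -0.096, -0.995, 1263.004], [0.0, 0.0, 0.0, 1.0]]}
wrist {'fx': 297.319, 'fy': 297.319, 'cx': 257.28, 'cy': 190.042, 'pose': [[0.27, 0.913, 0.306, 83.302], [0.963, -0.256, -0.087, 599.179], [-0.001, 0.318, -0.948, 373.788], [0.0, 0.0, 0.0, 1.0]]}
```

View pics/scene0.png

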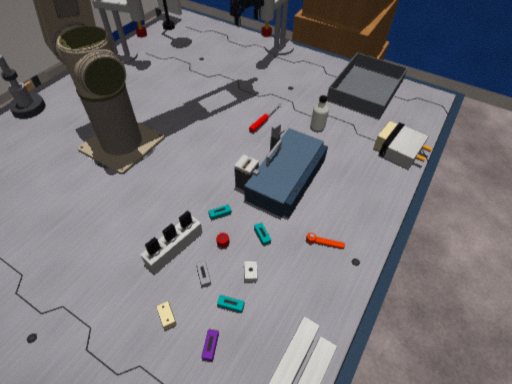

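View pics/top0.png

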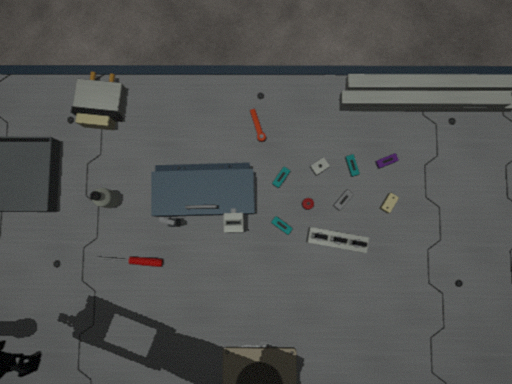

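View pics/wrist0.png

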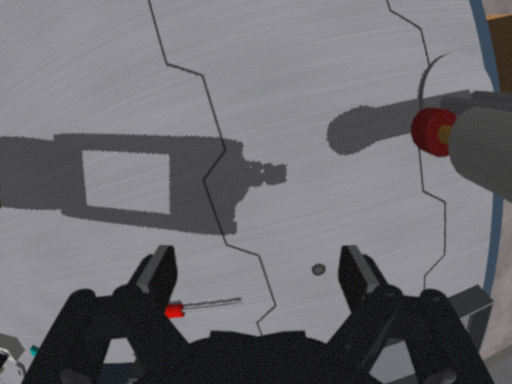

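```bash
python3 - <<'E'
import cv2,numpy as np
p=cv2.imread("pics/top0.png")
cv2.imwrite("pics/top0_a.png",cv2.resize(p[140:265,260:410],None,fx=5,fy=4.8*5/4.8,interpolation=cv2.INTER_CUBIC)[:600,:750])
cv2.imwrite("pics/top0_b.png",cv2.resize(p[150:250,140:270],None,fx=6,fy=6,interpolation=cv2.INTER_CUBIC))
s=cv2.imread("pics/scene0.png")
cv2.imwrite("pics/scene0_a.png",cv2.resize(s[110:260,200:360],None,fx=4,fy=4,interpolation=cv2.INTER_CUBIC))
E
```

```text
(no output)
```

View pics/top0_a.png

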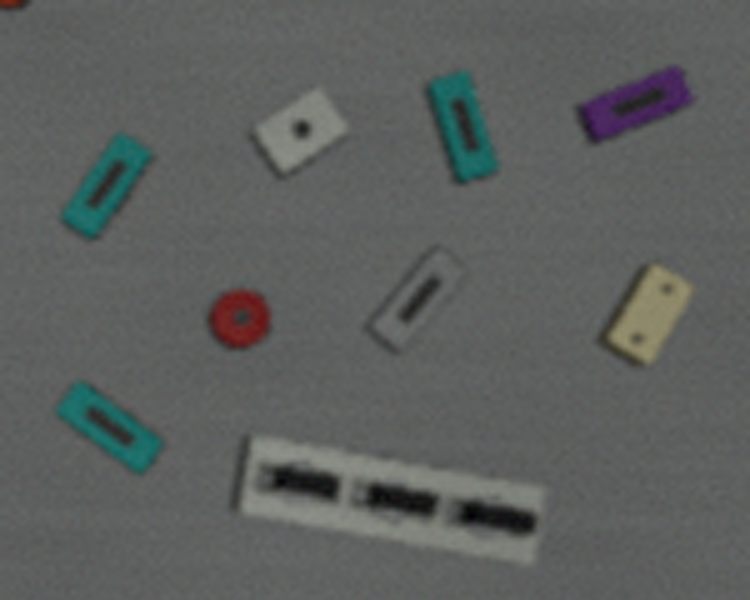

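View pics/top0_b.png

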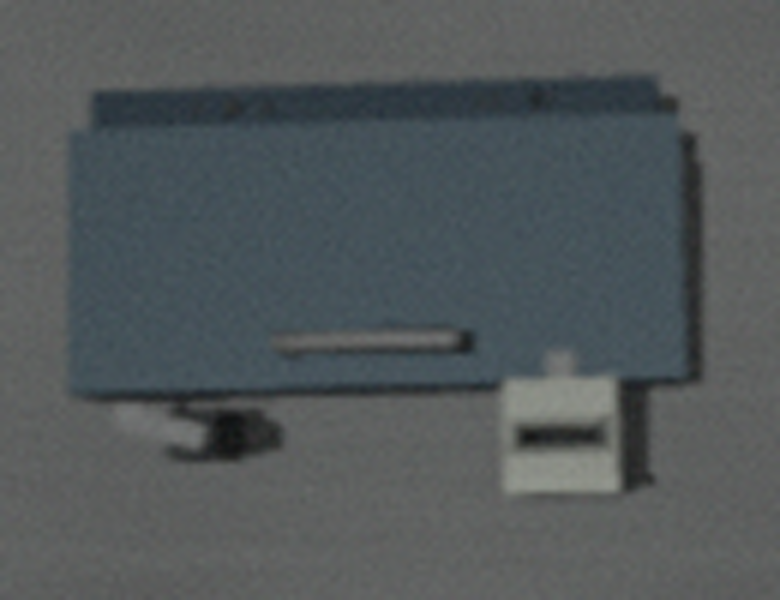

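View pics/scene0_a.png

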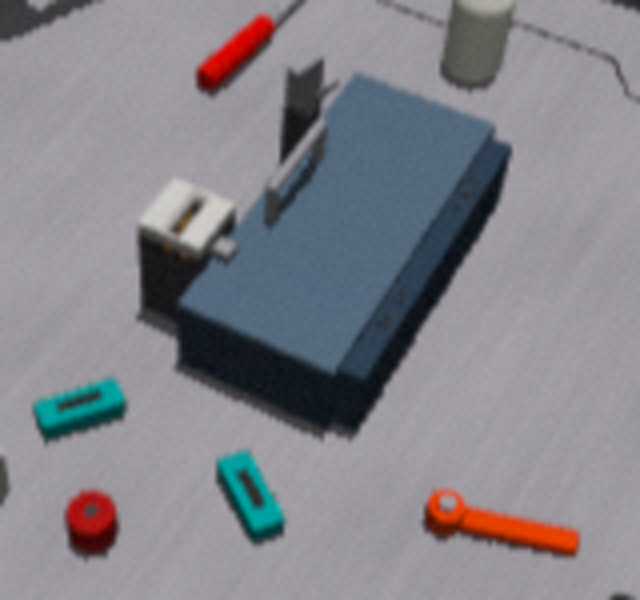

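```bash
cat > h.py <<'E'
from bench import r
import cv2,numpy as np
from scipy.spatial.transform import Rotation as Ro
def snap(n,tag=None):
    c=r.calibration(n); p,d=r.snapshot(n)
    b=p[:,:,::-1].copy()
    if tag: cv2.imwrite(f"pics/{tag}.png",b)
    return b,d,c
def dirs(uv,c,fish=False):
    uv=np.atleast_2d(uv).astype(float)
    x=(uv[:,0]-c["cx"])/c["fx"]; y=(uv[:,1]-c["cy"])/c["fy"]
    if not fish: return np.c_[x,y,np.ones(len(x))]
    th=np.hypot(x,y); s=np.where(th>1e-9,np.sin(th)/np.maximum(th,1e-9),1)
    return np.c_[x*s,y*s,np.cos(th)]
def toplane(uv,c,z,fish=False):
    P=np.array(c["pose"]); d=dirs(uv,c,fish)@P[:3,:3].T; o=P[:3,3]
    t=(z-o[2])/d[:,2]; return o+d*t[:,None]
def proj(X,c,fish=False):
    P=np.array(c["pose"]); q=(np.atleast_2d(X)-P[:3,3])@P[:3,:3]
    if not fish: s=q[:,:2]/q[:,2:]
    else:
        n=np.hypot(q[:,0],q[:,1]); th=np.arctan2(n,q[:,2]); s=q[:,:2]/np.maximum(n,1e-9)[:,None]*th[:,None]
    return s*[c["fx"],c["fy"]]+[c["cx"],c["cy"]]
def rect(mask,c,z,fish=False,minA=20):
    "blobs -> list of (center xy, long, short, yaw of long axis deg, area px)"
    out=[]
    cs,_=cv2.findContours(mask.astype(np.uint8),cv2.RETR_EXTERNAL,cv2.CHAIN_APPROX_NONE)
    for k in cs:
        if cv2.contourArea(k)<minA: continue
        w=toplane(k[:,0,:],c,z,fish)[:,:2].astype(np.float32)
        (cx,cy),(a,b),an=cv2.minAreaRect(w)
        if a<b: a,b,an=b,a,an+90
        px=k[:,0,:].mean(0)
        out.append((round(cx,1),round(cy,1),round(a,1),round(b,1),round((an+90)%180-90,1),px.round().tolist()))
    return out
def pose():
    s=r.sense(); return s["tool_pos"],Ro.from_euler("xyz",s["tcp_rot"],degrees=True),s
def plan(xyz,yaw=None,down=True,Rt=None):
    """TCP target; yaw = world direction (deg) of jaw axis (mod 180), tool down. Prints shift cm & rotvec deg in tool axes"""
    p,R,s=pose()
    if Rt is None and yaw is not None:
        best=None
        for k in (0,180):
            a=np.radians(yaw+k); z=np.array([np.cos(a),np.sin(a),0]); x=np.array([0,0,-1.]); y=np.cross(z,x)
            T=Ro.from_matrix(np.c_[x,y,z]); rv=(R.inv()*T).as_rotvec(degrees=True)
            print("  opt k",k,"turn",rv.round(2))
            if best is None or np.linalg.norm(rv)<np.linalg.norm(best): best=rv
    elif Rt is not None: best=(R.inv()*Rt).as_rotvec(degrees=True)
    else: best=np.zeros(3)
    d=R.inv().apply(np.array(xyz)-p)/10
    print("t %.2f"%s["time"],"tcp",p.round(1),"shift cm",d.round(2),"turn",best.round(2),"q",s["joint_pos"].round(0),"gap",round(s["finger_gap"],1),"F",s["ft_force"].round(1))
    print("   jaw yaw now %.2f"%np.degrees(np.arctan2(*R.as_matrix()[[1,0],2])), "x axis",R.as_matrix()[:,0].round(3),"rows for turn",round(np.linalg.norm(best)/8.59,1))
    return d,best
E
python3 - <<'E'
from h import *
b=cv2.imread("pics/top0.png"); c=r.calibration("top"); d=np.load("top0.npy")
hsv=cv2.cvtColor(b,cv2.COLOR_BGR2HSV)
for n,(u,v) in dict(lid=(204,190),lock=(233,222),wing=(178,222),jaw=(389,203),stop=(318,170),bar=(342,201),bump=(305,206),rack=(365,249),key0=(320,236),bed=(320,280)).items():
    P=np.array(c["pose"]); X=P[:3,:3]@(dirs([u,v],c)[0]*d[v,u])+P[:3,3]
    print(n,hsv[v,u],b[v,u],"depth pt",X.round(0))
E
```

```text
lid [101  59  90] [90 82 69] depth pt [571. 165.  66.]
lock [ 0  0 42] [42 42 42] depth pt [477.  79.  67.]
wing [73 60 30] [26 30 23] depth pt [477. 246.  31.]
jaw [ 25  66 142] [105 136 142] depth pt [ 538. -389.   22.]
stop [ 37  17 137] [128 137 135] depth pt [ 638. -175.   25.]
bar [30  7 35] [34 35 35] depth pt [ 544. -248.   18.]
bump [  1 184 112] [ 31  35 112] depth pt [ 528. -135.   29.]
rack [ 30   8 129] [125 129 129] depth pt [ 401. -307.   48.]
key0 [126  51  25] [25 20 21] depth pt [ 438. -168.   99.]
bed [80  8 99] [98 99 96] depth pt [ 305. -183.   -6.]
```

```bash
python3 - <<'E'
from h import *
b=cv2.imread("pics/top0.png"); c=r.calibration("top")
B=cv2.resize(b,None,fx=4,fy=4,interpolation=cv2.INTER_CUBIC)
c4=dict(c); 
for k in("fx","fy"): c4[k]=c[k]*4
for k in("cx","cy"): c4[k]=(c[k]+.5)*4-.5
hsv=cv2.cvtColor(B,cv2.COLOR_BGR2HSV); H,S,V=cv2.split(hsv)
def reg(m,u0,u1,v0,v1):
    z=np.zeros(m.shape,np.uint8); z[v0*4:v1*4,u0*4:u1*4]=m[v0*4:v1*4,u0*4:u1*4]; return cv2.morphologyEx(z,cv2.MORPH_OPEN,np.ones((5,5)))
print("lid",rect(reg(((S>40)&(V>70)).astype(np.uint8),140,265,155,235),c4,72,minA=3000))
print("lock",rect(reg((V>115).astype(np.uint8),220,246,205,240),c4,100,minA=300))
print("rack",rect(reg((V>112).astype(np.uint8),295,380,218,260),c4,50,minA=1000))
print("jaw",rect(reg((V>112).astype(np.uint8),375,405,188,216),c4,28,minA=300))
print("stop",rect(reg((V>110).astype(np.uint8),305,335,152,180),c4,24,minA=300))
print("bump",rect(reg((S>120).astype(np.uint8),298,318,195,215),c4,30,minA=300))
m=reg(((V>95)).astype(np.uint8),330,360,186,214)
print("bar?",rect(m,c4,20,minA=100))
print("handle",rect(reg(((S<35)&(V>75)).astype(np.uint8),182,222,200,212),c4,113,minA=100))
print("keys", rect(reg((V<45).astype(np.uint8),308,375,228,250),c4,90,minA=200))
print("slot",rect(reg((V<60).astype(np.uint8),224,244,216,228),c4,100,minA=200))
E
```

```text
lid [(566.2, 169.8, 298.8, 131.9, -88.1, [813.0, 769.0])]
lock [(458.6, 77.3, 53.8, 19.2, -87.9, [933.0, 914.0]), (490.8, 79.0, 55.5, 28.1, -82.1, [928.0, 868.0])]
rack [(428.2, -228.8, 173.3, 47.9, 80.3, [1365.0, 962.0])]
jaw [(540.5, -390.6, 55.2, 29.7, -31.4, [1562.0, 811.0])]
stop [(652.5, -181.4, 49.1, 33.2, -55.9, [1281.0, 663.0])]
bump [(535.8, -142.2, 33.8, 32.4, -89.7, [1232.0, 815.0])]
bar? [(511.7, -250.0, 27.2, 10.6, -89.7, [1372.0, 850.0]), (513.7, -273.4, 16.5, 14.4, -89.7, [1403.0, 847.0]), (512.0, -223.8, 22.2, 12.3, 40.8, [1339.0, 846.0]), (538.6, -244.4, 36.2, 21.7, -45.2, [1364.0, 817.0]), (548.9, -277.9, 54.6, 45.3, -1.1, [1417.0, 806.0]), (563.6, -265.4, 22.4, 22.2, 44.4, [1395.0, 780.0]), (556.9, -255.7, 91.4, 67.8, -89.7, [1366.0, 769.0])]
handle [(520.6, 169.2, 87.2, 9.0, -88.3, [802.0, 825.0])]
keys [(419.1, -279.7, 40.1, 11.1, 80.4, [1437.0, 974.0]), (428.7, -225.7, 36.2, 10.6, 80.9, [1360.0, 960.0]), (438.4, -171.4, 34.9, 11.1, 80.2, [1283.0, 946.0])]
slot [(475.5, 77.8, 36.1, 6.4, -89.7, [932.0, 890.0])]
```

```bash
python3 - <<'E'
from h import *
print(pose()[1].as_matrix().round(3))
plan([450,250,250],yaw=-9.7)
plan([428,-229,250],yaw=-9.7)
E
```

```text
[[-0.    -0.963  0.27 ]
 [-0.001  0.27   0.963]
 [-1.     0.    -0.001]]
  opt k 0 turn [ 8.401e+01 -7.000e-02  5.000e-02]
  opt k 180 turn [-9.599e+01 -6.000e-02 -7.000e-02]
t 0.15 tcp [162.1 577.3 230.5] shift cm [ -1.92 -36.57 -23.73] turn [ 8.401e+01 -7.000e-02  5.000e-02] q [69.  8. 85. -0. 87. -5.] gap 85.4 F [ 0.1 -0.5 -0.5]
   jaw yaw now 74.31 x axis [-0.    -0.001 -1.   ] rows for turn 9.8
  opt k 0 turn [ 8.401e+01 -7.000e-02  5.000e-02]
  opt k 180 turn [-9.599e+01 -6.000e-02 -7.000e-02]
t 0.15 tcp [162.1 577.3 230.5] shift cm [ -1.86 -47.4  -70.44] turn [ 8.401e+01 -7.000e-02  5.000e-02] q [69.  8. 85. -0. 87. -5.] gap 85.4 F [ 0.1 -0.5 -0.5]
   jaw yaw now 74.31 x axis [-0.    -0.001 -1.   ] rows for turn 9.8
```

Request:
servo_tool([
  [[0, -2, -36.5, -23.7, 84, 0, 0], [0, -2, -36.5, -23.7, 84, 0, 0], [0, -2, -36.5, -23.7, 84, 0, 0], [0, -2, -36.5, -23.7, 84, 0, 0], [0, -2, -36.5, -23.7, 84, 0, 0], [0, -2, -36.5, -23.7, 84, 0, 0], [0, -2, -36.5, -23.7, 84, 0, 0], [0, -2, -36.5, -23.7, 84, 0, 0]],
])

```text
time: 0.95
tool_pos: [426.9, 275.8, 249.7]
tcp_rot: [47.9, 90.0, 53.2]
ft_force: [0.9, 1.2, -0.4]
finger_gap: 85.5
```

```bash
python3 - <<'E'
from h import *
plan([400,-229,250],yaw=-9.7)
E
```

```text
opt k 0 turn [14.91  0.   -0.  ]
  opt k 180 turn [-1.6509e+02  1.0000e-02  0.0000e+00]
t 0.95 tcp [426.9 275.8 249.7] shift cm [-4.000e-02 -5.002e+01 -7.260e+00] turn [14.91  0.   -0.  ] q [27. -7. 98.  0. 89. 22.] gap 85.5 F [ 0.9  1.2 -0.4]
   jaw yaw now 5.21 x axis [ 0.  0. -1.] rows for turn 1.7
```

Request:
servo_tool([
  [[0, 0, -50, -7.3, 14.9, 0, 0], [0, 0, -50, -7.3, 14.9, 0, 0], [0, 0, -50, -7.3, 14.9, 0, 0], [0, 0, -50, -7.3, 14.9, 0, 0], [0, 0, -50, -7.3, 14.9, 0, 0], [0, 0, -50, -7.3, 14.9, 0, 0], [0, 0, -50, -7.3, 14.9, 0, 0], [0, 0, -50, -7.3, 14.9, 0, 0]],
])

```text
time: 1.75
tool_pos: [406.2, -123.9, 249.7]
tcp_rot: [-2.8, 90.0, -12.1]
ft_force: [2.2, 0.5, -0.2]
finger_gap: 85.7
```

```bash
python3 - <<'E'
from h import *
snap("wrist","w1"); 
plan([428,-229,250],yaw=-9.7)
E
```

```text
opt k 0 turn [0.04 0.02 0.27]
  opt k 180 turn [-1.7996e+02 -4.2000e-01  3.0000e-02]
t 1.80 tcp [ 405.2 -131.1  249.6] shift cm [ 0.   -9.27  3.89] turn [0.04 0.02 0.27] q [-25. -21. 110.  -0.  91. -15.] gap 85.6 F [-2.5 -3.8 -0.6]
   jaw yaw now -9.66 x axis [-0.001 -0.005 -1.   ] rows for turn 0.0
```

View pics/w1.png

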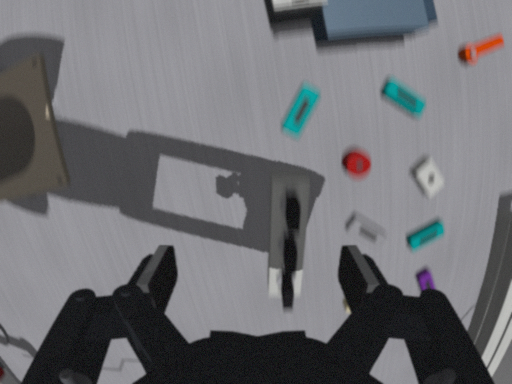

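```bash
python3 - <<'E'
from h import *
plan([437.5,-173.5,160],yaw=-9.7)
E
```

```text
opt k 0 turn [0.04 0.02 0.27]
  opt k 180 turn [-1.7996e+02 -4.2000e-01  3.0000e-02]
t 1.80 tcp [ 405.2 -131.1  249.6] shift cm [ 8.97 -3.59  3.9 ] turn [0.04 0.02 0.27] q [-25. -21. 110.  -0.  91. -15.] gap 85.6 F [-2.5 -3.8 -0.6]
   jaw yaw now -9.66 x axis [-0.001 -0.005 -1.   ] rows for turn 0.0
```

Request:
servo_tool([
  [[0, 6, -2.5, 3.7, 0, 0, 0], [0, 6, -2.5, 3.7, 0, 0, 0], [0, 6, -2.5, 3.7, 0, 0, 0], [0, 6, -2.5, 3.7, 0, 0, 0]],
])

```text
time: 2.2
tool_pos: [438.7, -152.3, 189.5]
tcp_rot: [160.9, 89.9, 151.5]
ft_force: [1.0, 0.2, 1.1]
finger_gap: 85.5
```

```bash
python3 - <<'E'
from h import *
plan([437.5,-173.5,160],yaw=-9.7)
b,d,c=snap("wrist","w2"); 
T=snap("top","t2")
E
```

```text
opt k 0 turn [ 0.34 -0.11 -0.04]
  opt k 180 turn [-1.7965e+02  6.0000e-02 -1.7000e-01]
t 2.20 tcp [ 438.7 -152.3  189.5] shift cm [ 2.95 -2.12  0.23] turn [ 0.34 -0.11 -0.04] q [-25. -13. 109.   0.  84. -16.] gap 85.5 F [1.  0.2 1.1]
   jaw yaw now -9.35 x axis [-0.002  0.001 -1.   ] rows for turn 0.0
```

View pics/w2.png

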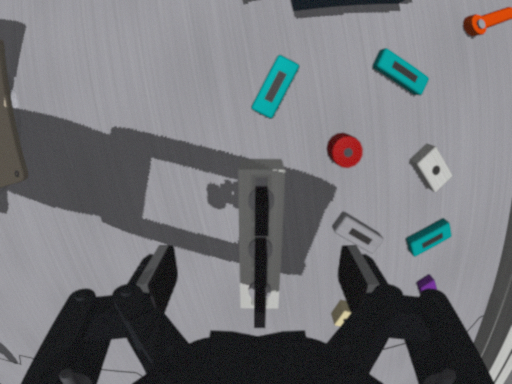

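```bash
python3 - <<'E'
from h import *
b=cv2.imread("pics/w2.png")
cv2.imwrite("pics/w2z.png",cv2.resize(b[150:340,190:330],None,fx=4,fy=3.1,interpolation=cv2.INTER_CUBIC)*1)
E
```

```text
(no output)
```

View pics/w2z.png

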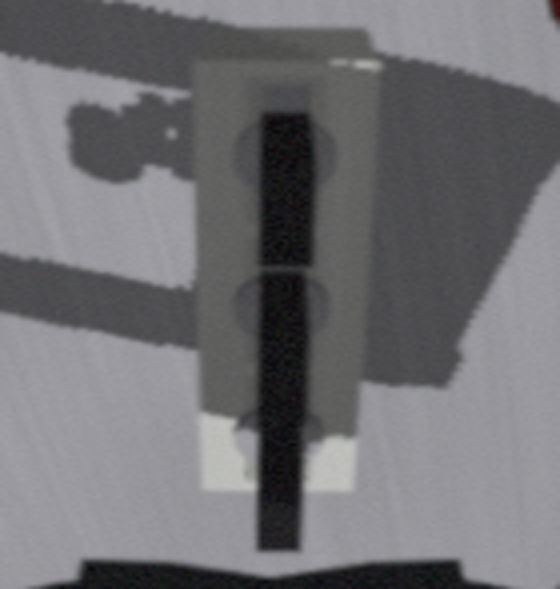

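```bash
python3 - <<'E'
from h import *
c=r.calibration("wrist")
f=lambda x,y:(190+x/4-.4,150+y/3.1-.4)
C=toplane([f(193,62),f(380,66),f(202,490),f(354,490)],c,50,True)
print(C.round(1)); print("rack centre",C.mean(0).round(1), "len",np.linalg.norm(C[0]-C[2]),np.linalg.norm(C[1]-C[3]),np.linalg.norm(C[0]-C[1]),np.linalg.norm(C[2]-C[3]))
for a,b_ in((0,2),(1,3)):
    v=C[a]-C[b_]; print(np.degrees(np.arctan2(v[1],v[0])))
print("collars",toplane([f(285,153),f(283,305),f(279,448)],c,56,True).round(1))
print("bow near base edge",toplane([f(262,113),f(313,113)],c,56,True).round(1))
print("bow tops near/ far key end",toplane([f(279,548)],c,100,True).round(1))
E
```

```text
[[ 422.1 -141.9   50. ]
 [ 467.6 -150.6   50. ]
 [ 391.8 -314.4   50. ]
 [ 438.3 -322.2   50. ]]
rack centre [ 430.  -232.3   50. ] len 175.1726137335866 174.02676156620961 46.34274496194485 47.15094591197579
80.02402568993583
80.29168762426177
collars [[ 440.  -173.9   56. ]
 [ 430.6 -229.2   56. ]
 [ 419.5 -291.6   56. ]]
bow near base edge [[ 436.5 -159.6   56. ]
 [ 448.9 -161.6   56. ]]
bow tops near/ far key end [[ 417.5 -302.1  100. ]]
```

```bash
python3 - <<'E'
from h import *
plan([439.5,-176,63],yaw=-9.85)
E
```

```text
opt k 0 turn [0.55 0.09 0.02]
  opt k 180 turn [-1.7945e+02 -3.0000e-02  1.4000e-01]
t 2.30 tcp [ 439.7 -152.3  191.1] shift cm [12.81 -2.34  0.35] turn [0.55 0.09 0.02] q [-25. -13. 109.   0.  84. -16.] gap 85.5 F [ 0.  -0.1 -0.4]
   jaw yaw now -9.30 x axis [ 0.001 -0.001 -1.   ] rows for turn 0.1
```

Request:
servo_tool([
  [[0, 2, -2.3, 0.35, 0.6, 0, 0], [0, 6, -2.3, 0.35, 0.6, 0, 0], [0, 10, -2.3, 0.35, 0.6, 0, 0], [0, 12.8, -2.3, 0.35, 0.6, 0, 0], [0, 12.8, -2.3, 0.35, 0.6, 0, 0], [0, 12.8, -2.3, 0.35, 0.6, 0, 0]],
])

```text
time: 2.9
tool_pos: [439.7, -175.7, 63.3]
tcp_rot: [-16.7, 89.9, -26.6]
ft_force: [0.3, -0.1, 0.3]
finger_gap: 85.2
```

Request:
servo_tool([
  [[255, 0, 0, 0, 0, 0, 0], [255, 0, 0, 0, 0, 0, 0], [255, 0, 0, 0, 0, 0, 0], [255, 0, 0, 0, 0, 0, 0], [255, 0, 0, 0, 0, 0, 0], [255, 0, 0, 0, 0, 0, 0]],
], force=40)

```text
time: 3.5
tool_pos: [439.2, -176.1, 62.1]
tcp_rot: [-19.6, 90.0, -29.6]
ft_force: [-1.3, -0.2, 4.0]
finger_gap: 11.7
```

```bash
python3 - <<'E'
from h import *
plan([439.5,-176,180],yaw=-9.85)
E
```

```text
opt k 0 turn [-0.09  0.03  0.01]
  opt k 180 turn [ 1.7991e+02  2.0000e-02 -4.0000e-02]
t 3.50 tcp [ 439.2 -176.1   62.1] shift cm [-1.179e+01  1.000e-02  3.000e-02] turn [-0.09  0.03  0.01] q [-28.  -3. 115.  -0.  69. -18.] gap 11.7 F [-1.3 -0.2  4. ]
   jaw yaw now -9.94 x axis [ 0. -0. -1.] rows for turn 0.0
```

Request:
servo_tool([
  [[255, -4, 0, 0, 0, 0, 0], [255, -8, 0, 0, 0, 0, 0], [255, -12, 0, 0, 0, 0, 0], [255, -12, 0, 0, 0, 0, 0]],
])

```text
time: 3.9
tool_pos: [442.2, -177.6, 188.2]
tcp_rot: [-18.0, 89.4, -27.9]
ft_force: [0.0, -0.4, -0.3]
finger_gap: 11.4
```

```bash
python3 - <<'E'
from h import *
plan([476,25,185],yaw=1.9)
E
```

```text
opt k 0 turn [-11.84   0.54   0.24]
  opt k 180 turn [168.15   0.35  -0.8 ]
t 3.90 tcp [ 442.2 -177.6  188.2] shift cm [ 0.26 20.54 -0.18] turn [-11.84   0.54   0.24] q [-28. -11. 108.   0.  83. -18.] gap 11.4 F [ 0.  -0.4 -0.3]
   jaw yaw now -9.94 x axis [ 0.009 -0.005 -1.   ] rows for turn 1.4
```

Request:
servo_tool([
  [[255, 0, 5, 0, -3, 0, 0], [255, 0, 10, 0, -6, 0, 0], [255, 0, 15, 0, -9, 0, 0], [255, 0, 20.5, 0, -11.8, 0, 0], [255, 0, 20.5, 0, -11.8, 0, 0], [255, 0, 20.5, 0, -11.8, 0, 0], [255, 0, 20.5, 0, -11.8, 0, 0]],
])

```text
time: 4.6
tool_pos: [474.0, 25.4, 181.0]
tcp_rot: [-158.7, 89.9, -156.8]
ft_force: [0.1, -0.3, -0.4]
finger_gap: 11.6
```

```bash
python3 - <<'E'
from h import *
plan([477,77.5,185],yaw=1.9)
b,d,c=snap("wrist","w3")
E
```

```text
opt k 0 turn [-0.06 -0.07  0.03]
  opt k 180 turn [1.7994e+02 4.0000e-02 1.1000e-01]
t 4.60 tcp [474.   25.4 181. ] shift cm [-0.41  5.2   0.47] turn [-0.06 -0.07  0.03] q [ -3. -11. 108.  -0.  82.  -5.] gap 11.6 F [ 0.1 -0.3 -0.4]
   jaw yaw now 1.84 x axis [-0.001 -0.001 -1.   ] rows for turn 0.0
```

View pics/w3.png

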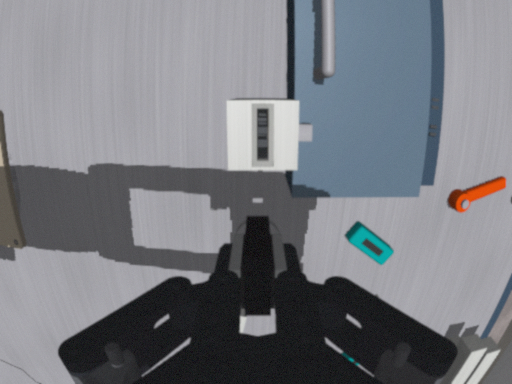

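```bash
python3 - <<'E'
from h import *
b=cv2.imread("pics/w3.png"); c=r.calibration("wrist")
cv2.imwrite("pics/w3z.png",cv2.resize(b[85:265,210:320],None,fx=5,fy=3.3,interpolation=cv2.INTER_CUBIC))
hsv=cv2.cvtColor(b,cv2.COLOR_BGR2HSV);H,S,V=cv2.split(hsv)
m=np.zeros(V.shape,np.uint8); m[92:180,220:301]=((V>165)&(S<40))[92:180,220:301]
m=cv2.morphologyEx(m,cv2.MORPH_OPEN,np.ones((3,3)))
print(rect(m,c,100,True,200))
m=np.zeros(V.shape,np.uint8); m[95:178,235:290]=(V<185)[95:178,235:290]
print(rect(m,c,100,True,100))
m=np.zeros(V.shape,np.uint8); m[100:174,240:285]=(V<110)[100:174,240:285]
print(rect(m,c,96,True,60))
m=np.zeros(V.shape,np.uint8); m[0:230,285:450]=((S>60)&(H>95)&(H<120)&(V>70))[0:230,285:450]
print("lid",rect(m,c,72,True,300))
E
```

```text
[(474.5, 77.5, 61.3, 60.1, 0.5, [256.0, 131.0])]
[(477.1, 44.9, 42.5, 5.7, 1.8, [262.0, 174.0]), (476.4, 74.9, 48.0, 16.3, -88.1, [262.0, 135.0]), (475.0, 103.8, 40.3, 3.9, 2.0, [262.0, 97.0])]
[(476.1, 75.2, 39.3, 7.9, -88.0, [262.0, 134.0])]
lid [(574.7, 117.9, 197.5, 146.0, -88.1, [346.0, 79.0])]
```

View pics/w3z.png

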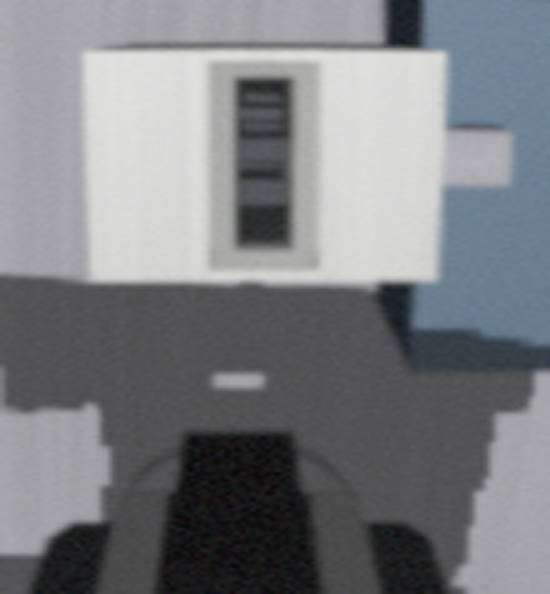

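```bash
python3 - <<'E'
from h import *
c=r.calibration("wrist"); p,R,s=pose()
f=lambda x,y:(210+x/5-.4,85+y/3.3-.4)
for q in [(183,433),(295,433),(239,433)]:
    X=toplane([f(*q)],c,p[2]-6.1,True)[0]; print(X.round(1),R.inv().apply(X-p).round(1))
# collar front arc top, z=p-6.1 
X=toplane([f(239,432)],c,p[2]-6.1,True)
print(proj(p+R.apply([[6.1,16,0],[6.1,16,6],[6.1,16,-6],[6.1,13,0]]),c,True).round(1), [f(239,433)])
E
```

```text
[467.4  41.2 175.1] [ 6.1 16.5 -6.2]
[479.7  41.6 175.1] [ 6.1 16.5  6.1]
[473.6  41.4 175.1] [ 6.1 16.5 -0. ]
[[257.5 216.6]
 [268.4 216.6]
 [246.5 216.6]
 [257.5 221.6]] [(257.40000000000003, 215.8121212121212)]
```

```bash
python3 - <<'E'
from h import *
plan([476.4,74.6,165],yaw=1.9)
E
```

```text
opt k 0 turn [-0.12 -0.05  0.02]
  opt k 180 turn [1.7988e+02 4.0000e-02 7.0000e-02]
t 4.65 tcp [474.1  24.9 181.2] shift cm [1.62 4.96 0.38] turn [-0.12 -0.05  0.02] q [ -3. -11. 108.  -0.  82.  -5.] gap 11.7 F [ 0.2  0.5 -0.8]
   jaw yaw now 1.78 x axis [-0.001 -0.    -1.   ] rows for turn 0.0
```

Request:
servo_tool([
  [[255, 0, 2.5, 0.2, -0.1, 0, 0], [255, 0, 4.95, 0.38, -0.1, 0, 0], [255, 1.5, 4.95, 0.38, -0.1, 0, 0], [255, 1.5, 4.95, 0.38, -0.1, 0, 0], [255, 1.5, 4.95, 0.38, -0.1, 0, 0]],
])

```text
time: 5.15
tool_pos: [476.0, 74.2, 165.8]
tcp_rot: [-166.8, 89.9, -165.0]
ft_force: [-0.2, 0.5, -0.1]
finger_gap: 11.7
```

```bash
python3 - <<'E'
from h import *
plan([476.4,74.6,114],yaw=1.9)
E
```

```text
opt k 0 turn [-0.04 -0.11  0.03]
  opt k 180 turn [1.7996e+02 4.0000e-02 1.7000e-01]
t 5.15 tcp [476.   74.2 165.8] shift cm [5.18 0.04 0.05] turn [-0.04 -0.11  0.03] q [  3.  -9. 108.  -0.  81.   1.] gap 11.7 F [-0.2  0.5 -0.1]
   jaw yaw now 1.86 x axis [-0.002 -0.001 -1.   ] rows for turn 0.0
```

Request:
servo_tool([
  [[255, 0.7, 0, 0, 0, 0, 0], [255, 1.4, 0, 0, 0, 0, 0], [255, 2.1, 0, 0, 0, 0, 0], [255, 2.8, 0, 0, 0, 0, 0], [255, 3.4, 0, 0, 0, 0, 0], [255, 3.8, 0, 0, 0, 0, 0], [255, 4.1, 0, 0, 0, 0, 0], [255, 4.1, 0, 0, 0, 0, 0]],
])

```text
time: 5.95
tool_pos: [476.3, 75.6, 125.2]
tcp_rot: [-178.3, 90.0, -176.4]
ft_force: [-1.1, 0.6, -0.7]
finger_gap: 11.8
```

Request:
servo_tool([
  [[255, 0.3, 0, 0, 0, 0, 0], [255, 0.6, 0, 0, 0, 0, 0], [255, 0.6, 0, 0, 0, 0, 0], [255, 0.6, 0, 0, 0, 0, 0]],
])

```text
time: 6.35
tool_pos: [477.8, 75.7, 122.6]
tcp_rot: [-0.2, 89.8, 1.8]
ft_force: [-7.7, 0.3, 18.9]
finger_gap: 11.8
```

Request:
servo_tool([
  [[255, -1, 0, 0, 0, 0, 0], [255, -4, 0, 0, 0, 0, 0], [255, -7, 0, 0, 0, 0, 0], [255, -7, 0, 0, 0, 0, 0]],
])

```text
time: 6.75
tool_pos: [479.5, 75.8, 195.0]
tcp_rot: [1.1, 89.5, 3.1]
ft_force: [1.7, 0.2, 0.3]
finger_gap: 11.3
```

```bash
python3 - <<'E'
from h import *
plan([439.3,-176.1,180],yaw=-9.9)
b,d,c=snap("wrist","w4"); p,R,s=pose()
print(proj(p+R.apply([[6.1,16,0],[6.1,16,6],[6.1,16,-6],[6.1,13,0]]),c,True).round(1))
cv2.imwrite("pics/w4z.png",cv2.resize(b[85:265,210:320],None,fx=5,fy=3.3,interpolation=cv2.INTER_CUBIC))
E
```

```text
opt k 0 turn [11.86  0.48 -0.06]
  opt k 180 turn [-1.6814e+02  9.0000e-02  7.0000e-01]
t 6.75 tcp [479.5  75.8 195. ] shift cm [  1.45 -25.04  -4.9 ] turn [11.86  0.48 -0.06] q [  3. -10. 106.   0.  83.   1.] gap 11.3 F [1.7 0.2 0.3]
   jaw yaw now 1.96 x axis [ 0.008  0.    -1.   ] rows for turn 1.4
[[255.5 214.9]
 [266.3 214.9]
 [244.7 214.9]
 [255.5 219.8]]
```

View pics/w4z.png

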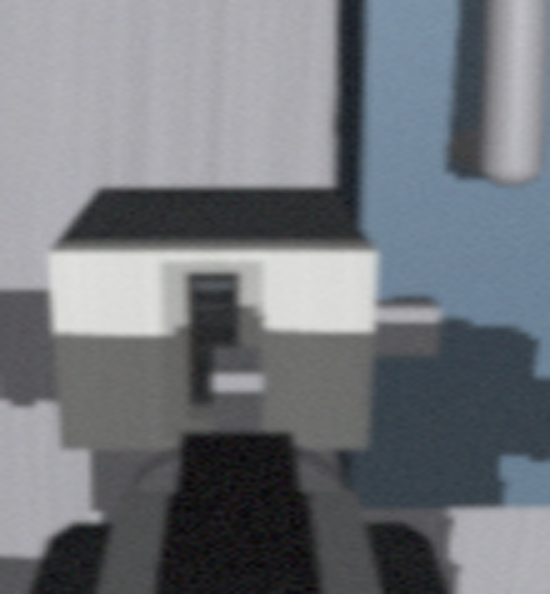

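Request:
servo_tool([
  [[255, 0, -5, -1, 3, 0, 0], [255, 0, -10, -2, 6, 0, 0], [255, 0, -15, -3, 9, 0, 0], [255, 0, -20, -4, 11.9, 0, 0], [255, 0, -25, -4.9, 11.9, 0, 0], [255, 0, -25, -4.9, 11.9, 0, 0], [255, 0, -25, -4.9, 11.9, 0, 0], [255, 0, -25, -4.9, 11.9, 0, 0]],
])

```text
time: 7.6
tool_pos: [436.0, -175.0, 188.9]
tcp_rot: [141.0, 89.9, 131.0]
ft_force: [0.5, 1.3, -0.3]
finger_gap: 11.6
```

```bash
python3 - <<'E'
from h import *
plan([439.3,-176.1,63],yaw=-9.9)
E
```

```text
opt k 0 turn [-0.04 -0.07 -0.05]
  opt k 180 turn [ 1.7996e+02 -9.0000e-02  1.1000e-01]
t 7.60 tcp [ 436.  -175.   188.9] shift cm [12.59 -0.06  0.36] turn [-0.04 -0.07 -0.05] q [-28. -12. 108.   0.  83. -18.] gap 11.6 F [ 0.5  1.3 -0.3]
   jaw yaw now -9.94 x axis [-0.001  0.001 -1.   ] rows for turn 0.0
```

Request:
servo_tool([
  [[255, 2, -0.06, 0.35, 0, 0, 0], [255, 5, -0.06, 0.35, 0, 0, 0], [255, 6.6, -0.06, 0.35, 0, 0, 0], [255, 6.6, -0.06, 0.35, 0, 0, 0], [255, 6.6, -0.06, 0.35, 0, 0, 0]],
])

```text
time: 8.1
tool_pos: [439.7, -175.8, 123.8]
tcp_rot: [148.6, 90.0, 138.8]
ft_force: [0.7, 0.1, -0.1]
finger_gap: 11.5
```

```bash
python3 - <<'E'
from h import *
plan([439.3,-176.1,63],yaw=-9.9)
E
```

```text
opt k 0 turn [ 0.08 -0.03 -0.02]
  opt k 180 turn [-1.7992e+02  3.0000e-02 -5.0000e-02]
t 8.10 tcp [ 439.7 -175.8  123.8] shift cm [ 6.08 -0.04 -0.03] turn [ 0.08 -0.03 -0.02] q [-28.  -8. 112.   0.  76. -18.] gap 11.5 F [ 0.7  0.1 -0.1]
   jaw yaw now -9.82 x axis [-0.001  0.    -1.   ] rows for turn 0.0
```

Request:
servo_tool([
  [[255, 1.2, 0, 0, 0, 0, 0], [255, 2.4, 0, 0, 0, 0, 0], [255, 3.6, 0, 0, 0, 0, 0], [255, 4.8, 0, 0, 0, 0, 0], [255, 5.5, 0, 0, 0, 0, 0], [255, 6.0, 0, 0, 0, 0, 0], [255, 6.0, 0, 0, 0, 0, 0]],
])

```text
time: 8.8
tool_pos: [439.1, -177.0, 62.9]
tcp_rot: [162.5, 89.9, 152.5]
ft_force: [0.5, 0.1, -1.0]
finger_gap: 11.4
```

Request:
servo_tool([
  [[0, 0, 0, 0, 0, 0, 0], [0, 0, 0, 0, 0, 0, 0], [0, 0, 0, 0, 0, 0, 0], [0, -2, 0, 0, 0, 0, 0], [0, -6, 0, 0, 0, 0, 0], [0, -10, 0, 0, 0, 0, 0], [0, -11, 2, 0, 0, 0, 0], [0, -11, 2, 0, 0, 0, 0]],
])

```text
time: 9.6
tool_pos: [444.9, -157.1, 176.9]
tcp_rot: [-8.8, 89.7, -18.7]
ft_force: [-0.4, 0.1, -0.0]
finger_gap: 85.4
```

```bash
python3 - <<'E'
from h import *
plan([429.7,-231.3,63],yaw=-9.9)
b,d,c=snap("wrist","w5")
E
```

```text
opt k 0 turn [0.01 0.32 0.05]
  opt k 180 turn [-1.7999e+02 -8.0000e-02  5.1000e-01]
t 9.60 tcp [ 444.9 -157.1  176.9] shift cm [11.4  -7.57 -0.29] turn [0.01 0.32 0.05] q [-26. -11. 109.   0.  82. -16.] gap 85.4 F [-0.4  0.1 -0. ]
   jaw yaw now -9.89 x axis [ 0.005 -0.002 -1.   ] rows for turn 0.0
```

View pics/w5.png

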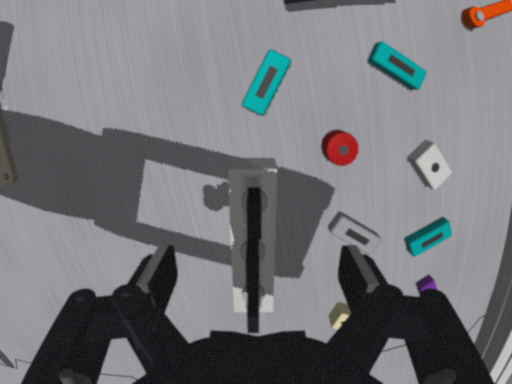

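Request:
servo_tool([
  [[0, 0, -4, -0.3, 0, 0, 0], [0, 2, -7.5, -0.3, 0, 0, 0], [0, 3, -7.5, -0.3, 0, 0, 0], [0, 3, -7.5, -0.3, 0, 0, 0]],
])

```text
time: 10.05
tool_pos: [424.8, -230.4, 140.3]
tcp_rot: [155.0, 89.7, 144.9]
ft_force: [0.0, 0.6, -0.0]
finger_gap: 85.4
```

```bash
python3 - <<'E'
from h import *
plan([429.7,-231.3,63],yaw=-9.9)
E
```

```text
opt k 0 turn [-0.16 -0.31 -0.15]
  opt k 180 turn [179.84  -0.23   0.49]
t 10.05 tcp [ 424.8 -230.4  140.3] shift cm [ 7.73 -0.02  0.54] turn [-0.16 -0.31 -0.15] q [-35.  -7. 109.   0.  78. -25.] gap 85.4 F [ 0.   0.6 -0. ]
   jaw yaw now -10.06 x axis [-0.005  0.003 -1.   ] rows for turn 0.0
```

Request:
servo_tool([
  [[0, 2.5, 0, 0.4, 0, 0, 0], [0, 2.5, 0, 0.4, 0, 0, 0], [0, 2.5, 0, 0.4, 0, 0, 0]],
])

```text
time: 10.35
tool_pos: [430.5, -230.4, 118.4]
tcp_rot: [153.0, 89.9, 143.1]
ft_force: [-0.1, -0.2, 0.5]
finger_gap: 85.4
```

```bash
python3 - <<'E'
from h import *
plan([429.7,-231.3,63],yaw=-9.9)
E
```

```text
opt k 0 turn [ 0.02 -0.11 -0.06]
  opt k 180 turn [-1.7998e+02  9.0000e-02 -1.8000e-01]
t 10.35 tcp [ 430.5 -230.4  118.4] shift cm [ 5.54 -0.1  -0.06] turn [ 0.02 -0.11 -0.06] q [-34.  -5. 110.   0.  75. -24.] gap 85.4 F [-0.1 -0.2  0.5]
   jaw yaw now -9.88 x axis [-0.002  0.001 -1.   ] rows for turn 0.0
```

Request:
servo_tool([
  [[0, 3, -0.1, -0.06, 0, 0, 0], [0, 5.5, -0.1, -0.06, 0, 0, 0], [0, 5.5, -0.1, -0.06, 0, 0, 0], [255, 5.5, -0.1, -0.06, 0, 0, 0], [255, 5.5, -0.1, -0.06, 0, 0, 0], [255, 5.5, -0.1, -0.06, 0, 0, 0], [255, 5.5, -0.1, -0.06, 0, 0, 0], [255, 5.5, -0.1, -0.06, 0, 0, 0]],
])

```text
time: 11.15
tool_pos: [430.6, -232.6, 64.4]
tcp_rot: [-25.7, 89.9, -35.6]
ft_force: [-1.1, 0.5, 0.3]
finger_gap: 12.4
```

Request:
servo_tool([
  [[255, 0, 0, 0, 0, 0, 0], [255, -3, 0, 0, 0, 0, 0], [255, -7, 0, 0, 0, 0, 0], [255, -12, 0, 0, 0, 0, 0], [255, -12, 0, 0, 0, 0, 0]],
])

```text
time: 11.65
tool_pos: [433.8, -234.8, 191.6]
tcp_rot: [-24.4, 89.3, -34.4]
ft_force: [0.6, -0.6, -0.6]
finger_gap: 11.3
```

```bash
python3 - <<'E'
from h import *
plan([476,24.6,181],yaw=1.9)
E
```

```text
opt k 0 turn [-11.84   0.6    0.35]
  opt k 180 turn [168.16   0.52  -0.89]
t 11.65 tcp [ 433.8 -234.8  191.6] shift cm [ 0.92 26.28 -0.33] turn [-11.84   0.6    0.35] q [-34.  -9. 106.   0.  83. -24.] gap 11.3 F [ 0.6 -0.6 -0.6]
   jaw yaw now -9.94 x axis [ 0.01  -0.007 -1.   ] rows for turn 1.4
```

Request:
servo_tool([
  [[255, 0.5, 5, 0, -3, 0, 0], [255, 0.5, 10, 0, -6, 0, 0], [255, 0.5, 15, 0, -9, 0, 0], [255, 0.5, 20, 0, -11.8, 0, 0], [255, 0.5, 26.2, 0, -11.8, 0, 0], [255, 0.5, 26.2, 0, -11.8, 0, 0], [255, 0.5, 26.2, 0, -11.8, 0, 0], [255, 0.5, 26.2, 0, -11.8, 0, 0]],
])

```text
time: 12.45
tool_pos: [475.2, 25.2, 178.2]
tcp_rot: [-142.7, 89.9, -140.8]
ft_force: [0.0, -0.5, -0.8]
finger_gap: 11.5
```

```bash
python3 - <<'E'
from h import *
plan([476.4,74.6,166],yaw=1.9)
b,d,c=snap("wrist","w6"); p,R,s=pose()
print(proj(p+R.apply([[7.5,16,0],[7.5,16,6],[7.5,16,-6],[7.5,13,0]]),c,True).round(1))
cv2.imwrite("pics/w6z.png",cv2.resize(b[85:265,210:320],None,fx=5,fy=3.3,interpolation=cv2.INTER_CUBIC))
E
```

```text
opt k 0 turn [-0.   -0.04  0.03]
  opt k 180 turn [1.8e+02 5.0e-02 7.0e-02]
t 12.45 tcp [475.2  25.2 178.2] shift cm [1.22 4.93 0.28] turn [-0.   -0.04  0.03] q [ -3. -10. 108.  -0.  82.  -5.] gap 11.5 F [ 0.  -0.5 -0.8]
   jaw yaw now 1.90 x axis [-0.001 -0.001 -1.   ] rows for turn 0.0
[[257.5 216.5]
 [268.3 216.5]
 [246.6 216.5]
 [257.5 221.4]]
```

View pics/w6z.png

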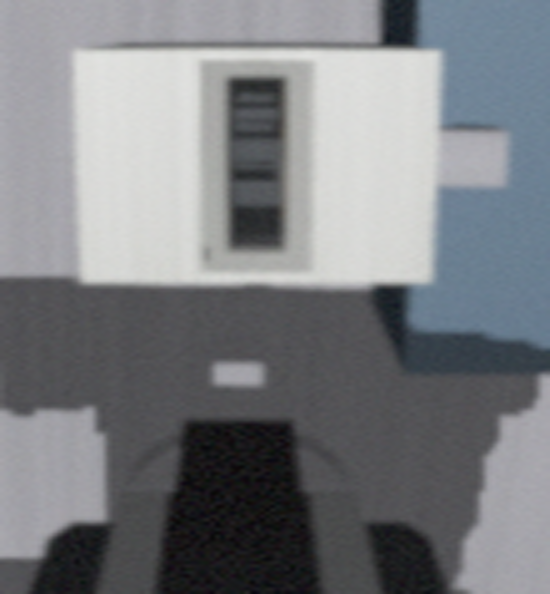

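Request:
servo_tool([
  [[255, 0, 2.5, 0.1, 0, 0, 0], [255, 0, 4.75, 0.15, 0, 0, 0], [255, 1.0, 4.75, 0.15, 0, 0, 0], [255, 1.0, 4.75, 0.15, 0, 0, 0], [255, 1.0, 4.75, 0.15, 0, 0, 0]],
])

```text
time: 13.0
tool_pos: [475.0, 71.8, 168.0]
tcp_rot: [-158.4, 89.9, -156.6]
ft_force: [0.1, -1.1, -0.8]
finger_gap: 11.5
```

```bash
python3 - <<'E'
from h import *
plan([476.6,72.6,126],yaw=1.9)
E
```

```text
opt k 0 turn [-0.13 -0.08  0.03]
  opt k 180 turn [1.7987e+02 5.0000e-02 1.2000e-01]
t 13.00 tcp [475.   71.8 168. ] shift cm [4.2  0.08 0.16] turn [-0.13 -0.08  0.03] q [  2.  -9. 108.  -0.  81.   1.] gap 11.5 F [ 0.1 -1.1 -0.8]
   jaw yaw now 1.77 x axis [-0.001 -0.001 -1.   ] rows for turn 0.0
```

Request:
servo_tool([
  [[255, 0.7, 0.08, 0.15, 0, 0, 0], [255, 1.4, 0.08, 0.15, 0, 0, 0], [255, 2.1, 0.08, 0.15, 0, 0, 0], [255, 2.8, 0.08, 0.15, 0, 0, 0], [255, 3.5, 0.08, 0.15, 0, 0, 0], [255, 4.1, 0.08, 0.15, 0, 0, 0], [255, 4.1, 0.08, 0.15, 0, 0, 0]],
])

```text
time: 13.7
tool_pos: [476.1, 74.1, 126.4]
tcp_rot: [-177.9, 89.9, -176.1]
ft_force: [-0.2, 0.4, 0.2]
finger_gap: 11.8
```

Request:
servo_tool([
  [[255, 0.3, 0, 0, 0, 0, 0], [255, 0.6, 0, 0, 0, 0, 0], [255, 0.6, 0, 0, 0, 0, 0], [255, 0.6, 0, 0, 0, 0, 0]],
])

```text
time: 14.1
tool_pos: [478.1, 74.2, 124.8]
tcp_rot: [-1.8, 89.8, 0.1]
ft_force: [-8.3, -1.8, 21.0]
finger_gap: 11.8
```

Request:
servo_tool([
  [[255, -1, 0, 0, 0, 0, 0], [255, -4, 0, 0, 0, 0, 0], [255, -7, 0, 0, 0, 0, 0], [255, -7, 0, 0, 0, 0, 0]],
])

```text
time: 14.5
tool_pos: [479.9, 74.3, 197.1]
tcp_rot: [1.0, 89.5, 2.9]
ft_force: [0.5, -0.3, -0.1]
finger_gap: 11.5
```

```bash
python3 - <<'E'
from h import *
plan([430,-232.3,185],yaw=-9.9)
E
```

```text
opt k 0 turn [11.76  0.49 -0.06]
  opt k 180 turn [-1.6823e+02  9.0000e-02  7.2000e-01]
t 14.50 tcp [479.9  74.3 197.1] shift cm [  1.15 -30.48  -6.  ] turn [11.76  0.49 -0.06] q [  3. -10. 106.   0.  83.   1.] gap 11.5 F [ 0.5 -0.3 -0.1]
   jaw yaw now 1.86 x axis [ 0.009  0.    -1.   ] rows for turn 1.4
```

Request:
servo_tool([
  [[255, 0, -5, -1, 3, 0, 0], [255, 0, -10, -2, 6, 0, 0], [255, 0, -15, -3, 9, 0, 0], [255, 0, -20, -4, 11.8, 0, 0], [255, 0, -25, -5, 11.8, 0, 0], [255, 0, -30.4, -5.8, 11.8, 0, 0], [255, 0, -30.4, -5.8, 11.8, 0, 0], [255, 0, -30.4, -5.8, 11.8, 0, 0]],
])

```text
time: 15.3
tool_pos: [428.2, -233.2, 191.3]
tcp_rot: [159.5, 90.0, 149.3]
ft_force: [-0.6, 0.9, 0.1]
finger_gap: 11.2
```

```bash
python3 - <<'E'
from h import *
plan([430,-232.3,125],yaw=-9.9)
E
```

```text
opt k 0 turn [-0.24 -0.02 -0.01]
  opt k 180 turn [ 1.7976e+02 -1.0000e-02  4.0000e-02]
t 15.30 tcp [ 428.2 -233.2  191.3] shift cm [6.63 0.12 0.16] turn [-0.24 -0.02 -0.01] q [-35.  -9. 106.  -0.  83. -24.] gap 11.2 F [-0.6  0.9  0.1]
   jaw yaw now -10.14 x axis [-0.  0. -1.] rows for turn 0.0
```

Request:
servo_tool([
  [[255, 3, 0.1, 0.16, -0.2, 0, 0], [255, 6.5, 0.1, 0.16, -0.2, 0, 0], [255, 6.5, 0.1, 0.16, -0.2, 0, 0], [255, 6.5, 0.1, 0.16, -0.2, 0, 0]],
])

```text
time: 15.7
tool_pos: [430.4, -229.3, 126.6]
tcp_rot: [147.0, 89.9, 137.4]
ft_force: [-0.3, -0.6, 0.0]
finger_gap: 11.4
```

```bash
python3 - <<'E'
from h import *
plan([430,-232.3,64.5],yaw=-9.9)
E
```

```text
opt k 0 turn [ 0.25 -0.1  -0.07]
  opt k 180 turn [-1.7975e+02  1.0000e-01 -1.6000e-01]
t 15.70 tcp [ 430.4 -229.3  126.6] shift cm [ 6.21 -0.31  0.02] turn [ 0.25 -0.1  -0.07] q [-34.  -6. 110.   0.  76. -24.] gap 11.4 F [-0.3 -0.6  0. ]
   jaw yaw now -9.65 x axis [-0.002  0.001 -1.   ] rows for turn 0.0
```

Request:
servo_tool([
  [[255, 0.5, -0.3, 0, 0.2, 0, 0], [255, 1.4, -0.3, 0, 0.2, 0, 0], [255, 2.6, -0.3, 0, 0.2, 0, 0], [255, 3.8, -0.3, 0, 0.2, 0, 0], [255, 5.0, -0.3, 0, 0.2, 0, 0], [255, 5.7, -0.3, 0, 0.2, 0, 0], [255, 6.1, -0.3, 0, 0.2, 0, 0], [255, 6.1, -0.3, 0, 0.2, 0, 0]],
])

```text
time: 16.5
tool_pos: [429.6, -233.6, 64.8]
tcp_rot: [153.4, 89.9, 143.5]
ft_force: [0.7, -0.3, 0.4]
finger_gap: 11.3
```

Request:
servo_tool([
  [[0, 0, 0, 0, 0, 0, 0], [0, 0, 0, 0, 0, 0, 0], [0, 0, 0, 0, 0, 0, 0], [0, -2, 0, 0, 0, 0, 0], [0, -6, 0, 0, 0, 0, 0], [0, -8, -2, 0, 0, 0, 0], [0, -8, -5.4, 0, 0, 0, 0], [0, -8, -5.4, 0, 0, 0, 0]],
])

```text
time: 17.3
tool_pos: [421.0, -290.6, 147.6]
tcp_rot: [-46.2, 89.7, -56.3]
ft_force: [-1.2, 0.5, -0.3]
finger_gap: 85.7
```

```bash
python3 - <<'E'
from h import *
plan([420.5,-286,115],yaw=-9.9)
E
```

```text
opt k 0 turn [-0.16  0.18  0.19]
  opt k 180 turn [179.84   0.29  -0.28]
t 17.30 tcp [ 421.  -290.6  147.6] shift cm [ 3.26  0.45 -0.14] turn [-0.16  0.18  0.19] q [-40.  -3. 105.  -0.  78. -30.] gap 85.7 F [-1.2  0.5 -0.3]
   jaw yaw now -10.05 x axis [ 0.002 -0.004 -1.   ] rows for turn 0.0
```

Request:
servo_tool([
  [[0, 3.2, 0.2, 0, 0, 0, 0], [0, 3.2, 0.2, 0, 0, 0, 0], [0, 3.2, 0.2, 0, 0, 0, 0]],
])

```text
time: 17.6
tool_pos: [420.3, -284.1, 113.0]
tcp_rot: [148.7, 89.8, 138.7]
ft_force: [0.7, -0.6, -0.1]
finger_gap: 85.4
```

```bash
python3 - <<'E'
from h import *
plan([420.5,-286,64],yaw=-9.9)
E
```

```text
opt k 0 turn [-0.03 -0.14 -0.08]
  opt k 180 turn [ 1.7997e+02 -1.3000e-01  2.2000e-01]
t 17.60 tcp [ 420.3 -284.1  113. ] shift cm [ 4.9  -0.19  0.06] turn [-0.03 -0.14 -0.08] q [-40.  -2. 107.   0.  74. -30.] gap 85.4 F [ 0.7 -0.6 -0.1]
   jaw yaw now -9.93 x axis [-0.002  0.002 -1.   ] rows for turn 0.0
```

Request:
servo_tool([
  [[0, 2.5, 0, 0, 0, 0, 0], [0, 4.9, 0, 0, 0, 0, 0], [0, 4.9, 0, 0, 0, 0, 0], [0, 4.9, 0, 0, 0, 0, 0]],
])

```text
time: 18.0
tool_pos: [421.3, -285.0, 65.7]
tcp_rot: [148.5, 90.0, 138.6]
ft_force: [0.3, 0.5, 0.6]
finger_gap: 85.2
```

Request:
servo_tool([
  [[255, 0, 0, 0, 0, 0, 0], [255, 0, 0, 0, 0, 0, 0], [255, 0, 0, 0, 0, 0, 0], [255, 0, 0, 0, 0, 0, 0], [255, 0, 0, 0, 0, 0, 0], [255, 0, 0, 0, 0, 0, 0]],
])

```text
time: 18.6
tool_pos: [421.2, -285.3, 65.0]
tcp_rot: [-36.1, 90.0, -46.1]
ft_force: [-0.2, 0.5, 3.8]
finger_gap: 11.6
```

Request:
servo_tool([
  [[255, -3, 0, 0, 0, 0, 0], [255, -7, 0, 0, 0, 0, 0], [255, -12, 0, 0, 0, 0, 0], [255, -12, 0, 0, 0, 0, 0], [255, -12, 0, 0, 0, 0, 0]],
])

```text
time: 19.1
tool_pos: [421.9, -285.8, 186.3]
tcp_rot: [-29.9, 89.8, -39.9]
ft_force: [-0.2, 0.1, -0.2]
finger_gap: 11.8
```

```bash
python3 - <<'E'
from h import *
plan([476,24.6,180],yaw=1.9)
E
```

```text
opt k 0 turn [-11.84   0.16   0.12]
  opt k 180 turn [168.16   0.17  -0.24]
t 19.10 tcp [ 421.9 -285.8  186.3] shift cm [ 5.700e-01  3.151e+01 -3.000e-02] turn [-11.84   0.16   0.12] q [-40.  -5. 103.   0.  82. -30.] gap 11.8 F [-0.2  0.1 -0.2]
   jaw yaw now -9.94 x axis [ 0.003 -0.002 -1.   ] rows for turn 1.4
```

Request:
servo_tool([
  [[255, 0.5, 5, 0, -3, 0, 0], [255, 0.5, 10, 0, -6, 0, 0], [255, 0.5, 15, 0, -9, 0, 0], [255, 0.5, 20, 0, -11.8, 0, 0], [255, 0.5, 25, 0, -11.8, 0, 0], [255, 0.5, 31.5, 0, -11.8, 0, 0], [255, 0.5, 31.5, 0, -11.8, 0, 0], [255, 0.5, 31.5, 0, -11.8, 0, 0]],
])

```text
time: 19.9
tool_pos: [474.2, 27.6, 177.4]
tcp_rot: [168.1, 89.8, 170.2]
ft_force: [0.1, -0.6, -1.0]
finger_gap: 11.5
```

Request:
servo_tool([
  [[255, 0, 0, 0, 0, 0, 0]],
])

```text
time: 20.0
tool_pos: [474.3, 25.1, 177.9]
tcp_rot: [-175.2, 89.8, -173.3]
ft_force: [0.0, 0.6, -0.1]
finger_gap: 11.5
```

```bash
python3 - <<'E'
from h import *
plan([476.4,74.6,166],yaw=1.9)
b,d,c=snap("wrist","w7"); p,R,s=pose()
print(proj(p+R.apply([[8.7,16,0],[8.7,16,6],[8.7,16,-6],[8.7,13,0]]),c,True).round(1))
cv2.imwrite("pics/w7z.png",cv2.resize(b[85:265,210:320],None,fx=5,fy=3.3,interpolation=cv2.INTER_CUBIC))
V=cv2.cvtColor(b,cv2.COLOR_BGR2HSV)[:,:,2]
m=np.zeros(V.shape,np.uint8); m[98:176,235:290]=(V<185)[98:176,235:290]
print(rect(m,c,100,True,100))
E
```

```text
opt k 0 turn [ 0.02 -0.18  0.02]
  opt k 180 turn [-1.7998e+02 -2.0000e-02 -2.8000e-01]
t 20.00 tcp [474.3  25.1 177.9] shift cm [1.19 4.94 0.38] turn [ 0.02 -0.18  0.02] q [ -3. -10. 108.  -0.  82.  -5.] gap 11.5 F [ 0.   0.6 -0.1]
   jaw yaw now 1.92 x axis [-0.003 -0.    -1.   ] rows for turn 0.0
[[257.8 216. ]
 [268.6 216. ]
 [247.  216. ]
 [257.8 220.9]]
[(477.0, 46.8, 41.8, 4.0, 2.0, [262.0, 173.0]), (476.3, 75.2, 48.0, 16.1, -87.9, [262.0, 135.0])]
```

View pics/w7z.png

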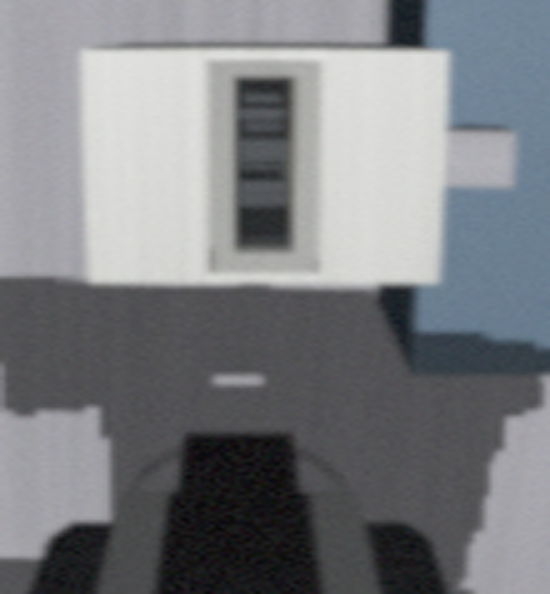

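Request:
servo_tool([
  [[255, 0, 2.5, 0.1, 0, 0, 0], [255, 0, 5.0, 0.22, 0, 0, 0], [255, 1.0, 5.0, 0.22, 0, 0, 0], [255, 1.0, 5.0, 0.22, 0, 0, 0], [255, 1.0, 5.0, 0.22, 0, 0, 0]],
])

```text
time: 20.55
tool_pos: [475.5, 73.8, 168.9]
tcp_rot: [-164.1, 89.9, -162.3]
ft_force: [0.1, 0.4, -0.1]
finger_gap: 11.7
```

```bash
python3 - <<'E'
from h import *
plan([476.4,75.1,129],yaw=1.9)
E
```

```text
opt k 0 turn [-0.13 -0.1   0.03]
  opt k 180 turn [1.7987e+02 4.0000e-02 1.5000e-01]
t 20.55 tcp [475.5  73.8 168.9] shift cm [3.99 0.13 0.1 ] turn [-0.13 -0.1   0.03] q [  3.  -9. 108.  -0.  81.   1.] gap 11.7 F [ 0.1  0.4 -0.1]
   jaw yaw now 1.77 x axis [-0.002 -0.001 -1.   ] rows for turn 0.0
```

Request:
servo_tool([
  [[255, 0.7, 0.1, 0.1, 0, 0, 0], [255, 1.4, 0.1, 0.1, 0, 0, 0], [255, 2.1, 0.1, 0.1, 0, 0, 0], [255, 2.8, 0.1, 0.1, 0, 0, 0], [255, 3.5, 0.1, 0.1, 0, 0, 0], [255, 4.0, 0.1, 0.1, 0, 0, 0], [255, 4.0, 0.1, 0.1, 0, 0, 0]],
])

```text
time: 21.25
tool_pos: [476.3, 76.2, 128.6]
tcp_rot: [-179.0, 89.9, -177.1]
ft_force: [-0.4, -0.1, -1.1]
finger_gap: 11.8
```

Request:
servo_tool([
  [[255, 0.3, 0, 0, 0, 0, 0], [255, 0.6, 0, 0, 0, 0, 0], [255, 0.6, 0, 0, 0, 0, 0], [255, 0.6, 0, 0, 0, 0, 0]],
])

```text
time: 21.65
tool_pos: [477.0, 76.2, 123.7]
tcp_rot: [-18.0, 90.0, -16.1]
ft_force: [0.1, -0.4, -0.9]
finger_gap: 11.5
```

Request:
servo_tool([
  [[255, 0.3, 0, 0, 0, 0, 0], [255, 0.6, 0, 0, 0, 0, 0], [255, 0.8, 0, 0, 0, 0, 0], [255, 0.9, 0, 0, 0, 0, 0], [255, 0.9, 0, 0, 0, 0, 0], [255, 0.9, 0, 0, 0, 0, 0]],
])

```text
time: 22.25
tool_pos: [477.0, 76.3, 115.0]
tcp_rot: [20.4, 90.0, 22.3]
ft_force: [-3.3, 0.0, 4.0]
finger_gap: 11.6
```

Request:
servo_tool([
  [[255, 0, 0, 0, 6, 0, 0], [255, 0, 0, 0, 12, 0, 0], [255, 0, 0, 0, 18, 0, 0], [255, 0, 0, 0, 25, 0, 0], [255, 0, 0, 0, 32, 0, 0], [255, 0, 0, 0, 39, 0, 0], [255, 0, 0, 0, 45, 0, 0], [255, 0, 0, 0, 45, 0, 0]],
])

```text
time: 23.05
tool_pos: [477.0, 76.5, 115.0]
tcp_rot: [132.6, 90.0, 89.3]
ft_force: [-2.9, 1.1, 4.9]
finger_gap: 11.4
```

```bash
python3 - <<'E'
from h import *
plan([476.4,75.1,115],yaw=-88.1); print(r.sense()["wrist_torque"])
E
```

```text
opt k 0 turn [ 4.475e+01 -2.000e-02 -1.000e-02]
  opt k 180 turn [-1.3525e+02  1.0000e-02 -3.0000e-02]
t 23.05 tcp [477.   76.5 115. ] shift cm [-0.   -0.14  0.05] turn [ 4.475e+01 -2.000e-02 -1.000e-02] q [  3.  -6. 111.   0.  75.  46.] gap 11.4 F [-2.9  1.1  4.9]
   jaw yaw now -43.35 x axis [ 0.  0. -1.] rows for turn 5.2
[0.16190263 0.43721085 0.01677357]
```

Request:
servo_tool([
  [[255, 0, 0, 0, 7, 0, 0], [255, 0, 0, 0, 14, 0, 0], [255, 0, 0, 0, 21, 0, 0], [255, 0, 0, 0, 28, 0, 0], [255, 0, 0, 0, 35, 0, 0], [255, 0, 0, 0, 42, 0, 0], [255, 0, 0, 0, 46, 0, 0], [255, 0, 0, 0, 46, 0, 0]],
])

```text
time: 23.85
tool_pos: [477.3, 76.2, 115.0]
tcp_rot: [81.3, 90.0, -7.8]
ft_force: [-0.4, -0.1, 3.9]
finger_gap: 11.6
```

```bash
python3 - <<'E'
from h import *
plan([476.4,75.1,115],yaw=-88.1); print(r.sense()["wrist_torque"])
E
```

```text
opt k 0 turn [-1.08  0.01 -0.04]
  opt k 180 turn [ 1.7892e+02 -7.0000e-02 -1.0000e-02]
t 23.85 tcp [477.3  76.2 115. ] shift cm [-0.   -0.09  0.11] turn [-1.08  0.01 -0.04] q [  3.  -6. 111.  -0.  75.  92.] gap 11.6 F [-0.4 -0.1  3.9]
   jaw yaw now -89.18 x axis [ 0.001 -0.    -1.   ] rows for turn 0.1
[-0.07219325  0.16841835  0.00461402]
```

Request:
servo_tool([
  [[255, 0, 0, 0, 3, 0, 0], [255, 0, 0, 0, 6, 0, 0], [255, 0, 0, 0, 8, 0, 0], [255, 0, 0, 0, 8, 0, 0]],
])

```text
time: 24.25
tool_pos: [477.4, 76.1, 115.0]
tcp_rot: [68.4, 89.9, -28.6]
ft_force: [-0.8, -1.5, 4.7]
finger_gap: 11.2
```

```bash
python3 - <<'E'
from h import *
plan([476.4,75.1,115],yaw=-88.1); print(r.sense()["wrist_torque"])
E
```

```text
opt k 0 turn [-8.88  0.02 -0.05]
  opt k 180 turn [ 1.7112e+02 -8.0000e-02 -4.0000e-02]
t 24.25 tcp [477.4  76.1 115. ] shift cm [-0.   -0.08  0.11] turn [-8.88  0.02 -0.05] q [  3.  -6. 111.  -0.  75. 100.] gap 11.2 F [-0.8 -1.5  4.7]
   jaw yaw now -96.98 x axis [ 0.001 -0.    -1.   ] rows for turn 1.0
[-0.27500458  0.16941419  0.99442797]
```

Request:
servo_tool([
  [[255, 0, 0, 0, -3, 0, 0], [0, 0, 0, 0, -3, 0, 0], [0, 0, 0, 0, -3, 0, 0], [0, 0, 0, 0, -3, 0, 0], [0, -3, 0, 0, -3, 0, 0], [0, -7, 0, 0, -3, 0, 0], [0, -10, 0, 0, -3, 0, 0], [0, -10, 0, 0, -3, 0, 0]],
])

```text
time: 25.05
tool_pos: [479.7, 76.4, 220.0]
tcp_rot: [97.8, 89.5, 3.6]
ft_force: [-0.3, 0.2, -0.0]
finger_gap: 85.5
```

```bash
python3 - <<'E'
from h import *
plan([520.6,169.5,250],yaw=1.9)
b,d,c=snap("wrist","w8")
snap("scene","s8")
snap("top","t8")
E
```

```text
opt k 0 turn [-96.06   0.35  -0.42]
  opt k 180 turn [83.94 -0.4  -0.34]
t 25.05 tcp [479.7  76.4 220. ] shift cm [-2.96  3.43 -9.58] turn [83.94 -0.4  -0.34] q [  3. -11. 104.   0.  86.  97.] gap 85.5 F [-0.3  0.2 -0. ]
   jaw yaw now -94.16 x axis [ 0.008  0.001 -1.   ] rows for turn 9.8
```

View pics/w8.png

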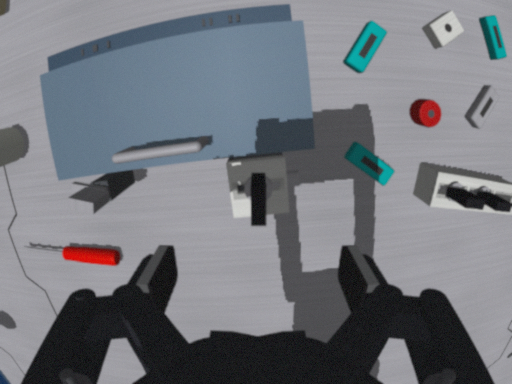

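View pics/s8.png

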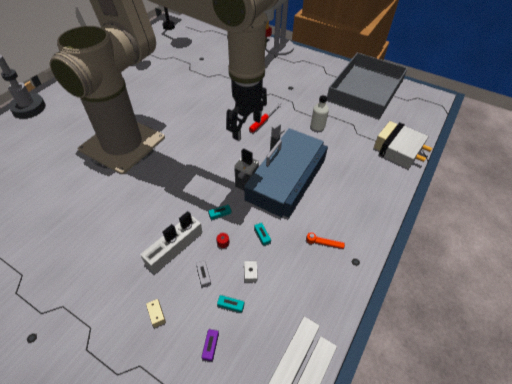

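Request:
servo_tool([
  [[0, 0, 1, -2, -8.5, 0, 0], [0, 0, 2, -4, -17, 0, 0], [0, 0, 3, -6, -25.5, 0, 0], [0, 0, 3.4, -9, -34, 0, 0], [0, 0, 3.4, -9, -42.5, 0, 0], [0, 0, 3.4, -9, -51, 0, 0], [0, 0, 3.4, -9, -59.5, 0, 0], [0, 0, 3.4, -9, -68, 0, 0]],
])

```text
time: 26.0
tool_pos: [516.2, 163.4, 212.2]
tcp_rot: [-142.4, 89.8, -168.2]
ft_force: [0.4, -0.4, -0.6]
finger_gap: 85.4
```

```bash
python3 - <<'E'
from h import *
plan([521,167.5,150],yaw=1.9)
E
```

```text
opt k 0 turn [-27.69  -0.21   0.09]
  opt k 180 turn [1.5231e+02 1.2000e-01 2.8000e-01]
t 26.00 tcp [516.2 163.4 212.2] shift cm [6.21 0.59 0.28] turn [-27.69  -0.21   0.09] q [12. -1. 96.  0. 85. 38.] gap 85.4 F [ 0.4 -0.4 -0.6]
   jaw yaw now -25.79 x axis [-0.004 -0.001 -1.   ] rows for turn 3.2
```

Request:
servo_tool([
  [[0, 2, 0.6, 0.3, -8, 0, 0], [0, 4, 0.6, 0.3, -16, 0, 0], [0, 6, 0.6, 0.3, -24, 0, 0], [0, 6, 0.6, 0.3, -27.7, 0, 0], [0, 6, 0.6, 0.3, -27.7, 0, 0], [0, 6, 0.6, 0.3, -27.7, 0, 0]],
])

```text
time: 26.6
tool_pos: [522.1, 167.5, 153.6]
tcp_rot: [-168.4, 89.9, -167.0]
ft_force: [-0.2, -0.1, -0.8]
finger_gap: 85.5
```

```bash
python3 - <<'E'
from h import *
plan([521,167.5,91],yaw=1.9)
E
```

```text
opt k 0 turn [-0.47 -0.1   0.02]
  opt k 180 turn [1.7953e+02 3.0000e-02 1.6000e-01]
t 26.60 tcp [522.1 167.5 153.6] shift cm [ 6.26  0.01 -0.1 ] turn [-0.47 -0.1   0.02] q [12.  2. 99. -0. 79. 11.] gap 85.5 F [-0.2 -0.1 -0.8]
   jaw yaw now 1.43 x axis [-0.002 -0.    -1.   ] rows for turn 0.1
```

Request:
servo_tool([
  [[0, 3, 0, -0.1, -0.4, 0, 0], [0, 6.2, 0, -0.1, -0.4, 0, 0], [0, 6.2, 0, -0.1, -0.4, 0, 0], [255, 6.2, 0, -0.1, -0.4, 0, 0], [255, 6.2, 0, -0.1, -0.4, 0, 0], [255, 6.2, 0, -0.1, -0.4, 0, 0], [255, 6.2, 0, -0.1, -0.4, 0, 0], [255, 6.2, 0, -0.1, -0.4, 0, 0]],
], force=30)

```text
time: 27.4
tool_pos: [522.0, 167.7, 93.6]
tcp_rot: [19.5, 90.0, 21.5]
ft_force: [-25.1, -1.1, 12.8]
finger_gap: 12.5
```

```bash
python3 - <<'E'
from h import *
p,R,s=pose(); print(p,s["finger_gap"],s["ft_force"])
for th in range(0,95,6):
    a=np.radians(20.9+th); a0=np.radians(20.9)
    print(th, "up %.2f fwd %.2f cm"%(11.77*(np.sin(a)-np.sin(a0)),11.77*(np.cos(a0)-np.cos(a))))
E
```

```text
[521.98084928 167.70318994  93.58384322] 12.509487627455666 [-25.13593136  -1.06975964  12.80169797]
0 up 0.00 fwd 0.00 cm
6 up 1.13 fwd 0.50 cm
12 up 2.19 fwd 1.11 cm
18 up 3.19 fwd 1.84 cm
24 up 4.11 fwd 2.66 cm
30 up 4.94 fwd 3.57 cm
36 up 5.66 fwd 4.57 cm
42 up 6.28 fwd 5.63 cm
48 up 6.78 fwd 6.76 cm
54 up 7.16 fwd 7.93 cm
60 up 7.42 fwd 9.13 cm
66 up 7.55 fwd 10.36 cm
72 up 7.56 fwd 11.59 cm
78 up 7.43 fwd 12.82 cm
84 up 7.18 fwd 14.02 cm
90 up 6.80 fwd 15.19 cm
```

Request:
servo_tool([
  [[255, 0, 0, -0.1, 0, 0, 0], [255, 0, 0, -0.2, 0, 0, 0], [255, 0, 0, -0.2, 0, 0, 0]],
])

```text
time: 27.7
tool_pos: [520.2, 167.6, 93.6]
tcp_rot: [11.9, 89.9, 13.9]
ft_force: [-2.1, -0.3, 6.0]
finger_gap: 9.0
```

Request:
servo_tool([
  [[255, -1.1, 0, 0.5, 0, 0, 0], [255, -2.2, 0, 1.1, 0, 0, 0], [255, -3.2, 0, 1.85, 0, 0, 0], [255, -4.1, 0, 2.65, 0, 0, 0], [255, -4.95, 0, 3.55, 0, 0, 0], [255, -5.65, 0, 4.55, 0, 0, 0], [255, -6.3, 0, 5.65, 0, 0, 0], [255, -6.8, 0, 6.75, 0, 0, 0]],
])

```text
time: 28.5
tool_pos: [587.1, 170.0, 163.4]
tcp_rot: [-179.5, 89.9, -177.5]
ft_force: [-11.5, -0.6, 8.5]
finger_gap: 8.5
```

Request:
servo_tool([
  [[255, -0.4, 0, 1.2, 0, 0, 0], [255, -0.65, 0, 2.4, 0, 0, 0], [255, -0.75, 0, 3.6, 0, 0, 0], [255, -0.75, 0, 4.85, 0, 0, 0], [255, -0.65, 0, 6.05, 0, 0, 0], [255, -0.65, 0, 6.05, 0, 0, 0]],
])

```text
time: 29.1
tool_pos: [650.4, 172.0, 169.9]
tcp_rot: [7.8, 89.8, 9.7]
ft_force: [3.2, 0.4, 3.2]
finger_gap: 8.6
```

```bash
python3 - <<'E'
from h import *
p,R,s=pose(); print(p,s["ft_force"])
# handle estimate => lid angle
hx,hz=631.,66.; gx=(p[0]); gz=p[2]+16
print(np.degrees(np.arctan2(gz-hz,hx-gx))-20.9, np.hypot(gz-hz,hx-gx))
E
```

```text
[650.41533803 172.03313857 169.94718726] [3.15919953 0.44694412 3.24099157]
78.29447617730636 121.50836630307887
```

Request:
servo_tool([
  [[255, 0.2, 0, 1.2, 0, 0, 0], [255, 0.6, 0, 2.4, 0, 0, 0], [255, 0.6, 0, 2.4, 0, 0, 0], [255, 0.6, 0, 2.4, 0, 0, 0]],
])

```text
time: 29.5
tool_pos: [673.8, 172.8, 163.4]
tcp_rot: [5.1, 89.7, 7.0]
ft_force: [4.1, 0.9, 5.1]
finger_gap: 8.7
```

```bash
python3 - <<'E'
from h import *
p,R,s=pose(); print(p,s["ft_force"],s["finger_gap"])
snap("wrist","w9");snap("scene","s9")
E
```

```text
[673.76041989 172.77524539 163.38103266] [4.07624094 0.93110369 5.07606982] 8.657368524812991
```

View pics/w9.png

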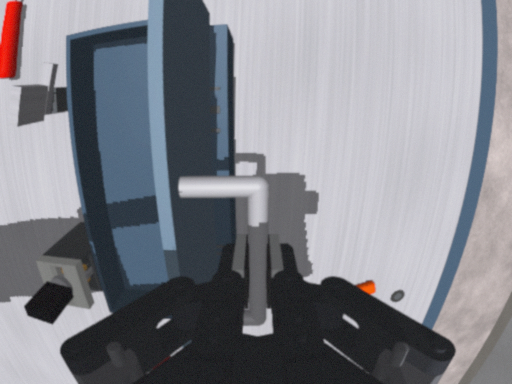

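View pics/s9.png

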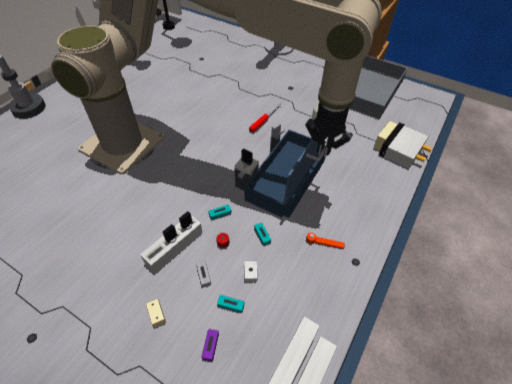

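Request:
servo_tool([
  [[175, 0, 0, 0, 0, 0, 0], [175, 0, 0, 0, 0, 0, 0], [175, 0, 0, 0, 0, 0, 0], [175, -2, 0, 0, 0, 0, 0], [175, -5, 0, 0, 0, 0, 0], [175, -9, 0, 0, 0, 0, 0], [175, -9, 0, 0, 0, 0, 0]],
])

```text
time: 30.3
tool_pos: [674.1, 173.2, 258.8]
tcp_rot: [7.7, 89.4, 9.6]
ft_force: [0.3, 0.5, 1.1]
finger_gap: 26.7
```

```bash
python3 - <<'E'
from h import *
p,R,s=pose(); print(p,s["ft_force"],s["finger_gap"],s["joint_pos"].round())
b,d,c=snap("top","t10")
cv2.imwrite("pics/t10a.png",cv2.resize(b[140:265,140:410],None,fx=2.9,fy=2.9,interpolation=cv2.INTER_CUBIC))
E
```

```text
[674.07990993 173.16123787 258.81521923] [0.25664835 0.47056933 1.06241247] 26.747515644224418 [10. 21. 66. -0. 92.  8.]
```

View pics/t10a.png

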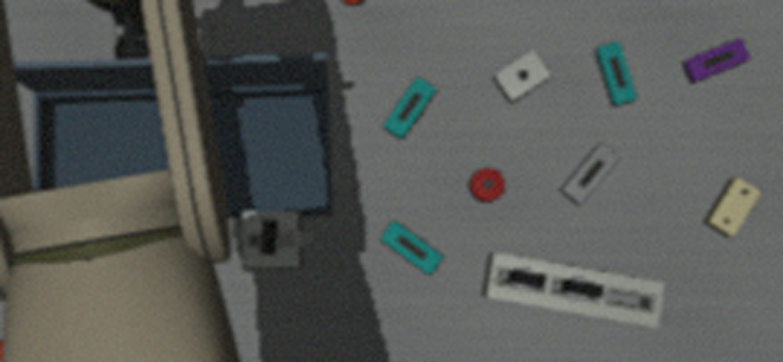

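Now measure the parts (bumper, stop block, clamp bar, jaw block) in this picture.

```bash
cat > parts.py <<'E'
from h import *
def parts(b,c):
    B=cv2.resize(b,None,fx=4,fy=4,interpolation=cv2.INTER_CUBIC); c4=dict(c)
    for k in("fx","fy"): c4[k]=c[k]*4
    for k in("cx","cy"): c4[k]=(c[k]+.5)*4-.5
    H,S,V=cv2.split(cv2.cvtColor(B,cv2.COLOR_BGR2HSV))
    def f(m,z,n,Amin,Amax,xr):
        m=cv2.morphologyEx(m.astype(np.uint8),cv2.MORPH_OPEN,np.ones((5,5)))
        for q in rect(m,c4,z,minA=Amin):
            if q[2]<Amax and xr[0]<q[0]<xr[1] and -480<q[1]<0: print(n,q)
    f((V>112)&(S<40),24,"stop",600,60,(480,750))
    f((V>105)&(S>45)&(H>15)&(H<40),28,"jaw",600,65,(350,800))
    f((S>120)&((H<8)|(H>172))&(V>60),30,"bump",600,45,(350,800))
    f((V<55)&(S<80),20,"barslot",60,45,(350,800))
if __name__=="__main__":
    b,d,c=snap("top"); parts(b,c)
E
python3 - <<'E'
from parts import *
parts(cv2.imread("pics/t10.png"),r.calibration("top"))
plan([535.8,-142.2,200],yaw=-9)
E
```

```text
stop (653.1, -181.7, 51.0, 35.2, -57.1, [1282.0, 662.0])
jaw (514.4, -398.5, 56.3, 29.9, -32.4, [1574.0, 845.0])
bump (535.8, -142.6, 33.7, 32.3, -45.0, [1232.0, 815.0])
barslot (429.1, -240.8, 40.9, 12.6, 79.0, [1360.0, 958.0])
barslot (438.9, -183.2, 36.3, 12.7, 79.0, [1285.0, 944.0])
barslot (670.7, -388.2, 27.6, 5.7, -66.9, [1551.0, 641.0])
  opt k 0 turn [10.96  0.38 -0.09]
  opt k 180 turn [-1.6904e+02  1.3000e-01  5.6000e-01]
t 30.35 tcp [673.3 173.  255.8] shift cm [  5.45 -31.04 -14.86] turn [10.96  0.38 -0.09] q [10. 22. 66. -0. 92.  8.] gap 27.0 F [ 0.1 -0.1 -0.3]
   jaw yaw now 1.96 x axis [ 0.007  0.001 -1.   ] rows for turn 1.3
```

Request:
servo_tool([
  [[90, 0, -4, -2, 0, 0, 0], [90, 0, -8, -4, 0, 0, 0], [90, 0, -12, -6, 0, 0, 0], [90, 0, -16, -8, 0, 0, 0], [90, 2, -20.5, -10, 0, 0, 0], [90, 6, -25, -12.5, 0, 0, 0], [90, 8, -29, -14.5, 0, 0, 0], [90, 8, -29, -14.5, 0, 0, 0]],
])

```text
time: 31.15
tool_pos: [532.3, -124.4, 166.6]
tcp_rot: [169.8, 89.6, 171.6]
ft_force: [0.4, 0.7, -0.8]
finger_gap: 55.4
```

Request:
servo_tool([
  [[90, 0, 0, 0, 0, 0, 0], [90, 0, 0, 0, 0, 0, 0]],
])

```text
time: 31.35
tool_pos: [536.7, -121.7, 171.1]
tcp_rot: [106.6, 90.0, 108.6]
ft_force: [1.1, 0.4, 0.6]
finger_gap: 55.3
```

```bash
python3 - <<'E'
from h import *
plan([536,-142.5,120],yaw=1.9)
b,d,c=snap("wrist","w11")
H,S,V=cv2.split(cv2.cvtColor(b,cv2.COLOR_BGR2HSV))
m=((S>120)&((H<8)|(H>172))&(V>60)); print("bump",rect(m,c,30,True,100))
E
```

```text
opt k 0 turn [ 0.02 -0.01 -0.04]
  opt k 180 turn [-1.7998e+02  6.0000e-02 -2.0000e-02]
t 31.35 tcp [ 536.7 -121.7  171.1] shift cm [ 5.11 -2.08 -0.14] turn [ 0.02 -0.01 -0.04] q [-18.   2.  98.   0.  81. -20.] gap 55.3 F [1.1 0.4 0.6]
   jaw yaw now 1.92 x axis [-0.     0.001 -1.   ] rows for turn 0.0
bump [(537.0, -141.1, 38.8, 32.8, -88.1, [257.0, 195.0])]
```

View pics/w11.png

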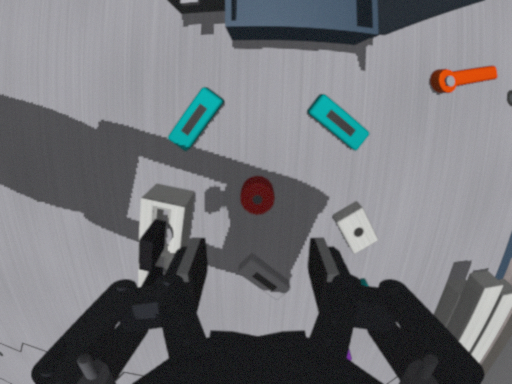

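Request:
servo_tool([
  [[90, 2, -2, 0, 0, 0, 0], [90, 6, -2, 0, 0, 0, 0], [90, 10, -2, 0, 0, 0, 0], [90, 14, -2, 0, 0, 0, 0], [90, 15.5, -2, 0, 0, 0, 0], [90, 15.5, -2, 0, 0, 0, 0], [90, 15.5, -2, 0, 0, 0, 0]],
])

```text
time: 32.1
tool_pos: [539.0, -141.9, 18.1]
tcp_rot: [-19.5, 89.9, -17.5]
ft_force: [0.2, 0.0, 0.1]
finger_gap: 55.5
```

```bash
python3 - <<'E'
from h import *
plan([537,-142,3],yaw=1.9)
E
```

```text
opt k 0 turn [0.11 0.12 0.04]
  opt k 180 turn [-1.7989e+02 -7.0000e-02  1.9000e-01]
t 32.10 tcp [ 539.  -141.9   18.1] shift cm [ 1.51 -0.   -0.2 ] turn [0.11 0.12 0.04] q [-20.  13. 103.   0.  64. -22.] gap 55.5 F [0.2 0.  0.1]
   jaw yaw now 2.01 x axis [ 0.002 -0.001 -1.   ] rows for turn 0.0
```

Request:
servo_tool([
  [[90, 1.4, 0, -0.2, 0, 0, 0], [90, 1.4, 0, -0.2, 0, 0, 0], [255, 1.4, 0, -0.2, 0, 0, 0], [255, 1.4, 0, -0.2, 0, 0, 0], [255, 1.4, 0, -0.2, 0, 0, 0], [255, 1.4, 0, -0.2, 0, 0, 0], [255, 1.4, 0, -0.2, 0, 0, 0]],
], force=40)

```text
time: 32.8
tool_pos: [535.9, -142.4, 2.9]
tcp_rot: [-24.3, 89.9, -22.3]
ft_force: [-1.2, 0.8, 5.0]
finger_gap: 34.6
```

Request:
servo_tool([
  [[255, -2, 0, 0, 0, 0, 0], [255, -6, 0, 0, 0, 0, 0], [255, -11, 0, 0, 0, 0, 0], [255, -16, 0, 0, 0, 0, 0], [255, -19, 0, 0, 0, 0, 0], [255, -19, 0, 0, 0, 0, 0]],
])

```text
time: 33.4
tool_pos: [538.4, -143.3, 198.6]
tcp_rot: [-21.9, 89.4, -20.0]
ft_force: [-0.2, -0.2, 0.3]
finger_gap: 34.9
```

```bash
cat >> h.py <<'E'
C0=np.array([566.,169.]); CY=np.radians(1.9)
def case(x,y): return C0+[x*np.cos(CY)-y*np.sin(CY), x*np.sin(CY)+y*np.cos(CY)]
E
python3 - <<'E'
from h import *
print(case(0,-112))
plan([*case(0,-112),190],yaw=1.9)
E
```

```text
[569.71337998  57.06157581]
  opt k 0 turn [0.06 0.54 0.22]
  opt k 180 turn [-179.94   -0.34    0.85]
t 33.40 tcp [ 538.4 -143.3  198.6] shift cm [ 0.82 19.92  3.8 ] turn [0.06 0.54 0.22] q [-20.   1.  95.   0.  83. -22.] gap 34.9 F [-0.2 -0.2  0.3]
   jaw yaw now 1.96 x axis [ 0.01  -0.003 -1.   ] rows for turn 0.1
```

Request:
servo_tool([
  [[255, 0, 5, 1, 0, 0, 0], [255, 0, 10, 2, 0, 0, 0], [255, 0, 15, 3, 0, 0, 0], [255, 0, 19.9, 3.5, 0, 0, 0], [255, 3, 19.9, 3.5, 0, 0, 0], [255, 6, 19.9, 3.5, 0, 0, 0], [255, 6, 19.9, 3.5, 0, 0, 0], [255, 6, 19.9, 3.5, 0, 0, 0]],
])

```text
time: 34.2
tool_pos: [562.4, 57.8, 131.1]
tcp_rot: [179.1, 89.8, -178.9]
ft_force: [0.7, -0.5, -0.2]
finger_gap: 34.7
```

```bash
python3 - <<'E'
from h import *
plan([*case(-1,-112),27],yaw=1.9)
E
```

```text
opt k 0 turn [ 0.05 -0.18 -0.  ]
  opt k 180 turn [-179.95    0.     -0.28]
t 34.20 tcp [562.4  57.8 131.1] shift cm [10.41 -0.1   0.66] turn [ 0.05 -0.18 -0.  ] q [ 1.  6. 97. -0. 77. -1.] gap 34.7 F [ 0.7 -0.5 -0.2]
   jaw yaw now 1.95 x axis [-0.003 -0.    -1.   ] rows for turn 0.0
```

Request:
servo_tool([
  [[255, 3, 0, 0.4, 0, 0, 0], [255, 6, 0, 0.4, 0, 0, 0], [255, 9, 0, 0.4, 0, 0, 0], [255, 10.3, 0, 0.4, 0, 0, 0], [255, 10.3, 0, 0.4, 0, 0, 0], [255, 10.3, 0, 0.4, 0, 0, 0]],
])

```text
time: 34.8
tool_pos: [568.8, 57.8, 31.1]
tcp_rot: [-1.1, 89.9, 0.8]
ft_force: [-0.2, 0.5, -0.6]
finger_gap: 34.9
```

Request:
servo_tool([
  [[85, 0, 0, 0, 0, 0, 0], [85, 0, 0, 0, 0, 0, 0], [85, 0, 0, 0, 0, 0, 0], [85, -4, 0, 0, 0, 0, 0], [85, -9, 0, 0, 0, 0, 0], [85, -14, 0, 0, 0, 0, 0], [85, -14, -5, 0, 0, 0, 0], [85, -14, -10, 0, 0, 0, 0]],
])

```text
time: 35.6
tool_pos: [573.7, -42.1, 173.8]
tcp_rot: [-11.3, 89.5, -9.1]
ft_force: [0.6, -0.4, -0.7]
finger_gap: 57.1
```

```bash
python3 - <<'E'
from h import *
plan([653,-185,150],yaw=33)
E
```

```text
opt k 0 turn [-30.82   0.45   0.22]
  opt k 180 turn [149.18   0.3   -0.59]
t 35.60 tcp [573.7 -42.1 173.8] shift cm [  2.46 -14.58   7.36] turn [-30.82   0.45   0.22] q [ -9.   5.  94.   0.  81. -11.] gap 57.1 F [ 0.6 -0.4 -0.7]
   jaw yaw now 2.18 x axis [ 0.008 -0.001 -1.   ] rows for turn 3.6
```

Request:
servo_tool([
  [[85, 0, -4, 2.5, -8, 0, 0], [85, 0, -8, 5, -16, 0, 0], [85, 0, -11.5, 7, -24, 0, 0], [85, 0, -13, 7, -30.8, 0, 0], [85, 0, -13, 7, -30.8, 0, 0], [85, 0, -13, 7, -30.8, 0, 0], [85, 0, -13, 7, -30.8, 0, 0]],
])

```text
time: 36.3
tool_pos: [645.4, -168.2, 169.7]
tcp_rot: [-25.8, 90.0, 6.8]
ft_force: [-0.2, 0.5, 0.5]
finger_gap: 56.9
```

```bash
python3 - <<'E'
from h import *
plan([653,-182,10],yaw=33)
b,d,c=snap("wrist","w12")
H,S,V=cv2.split(cv2.cvtColor(b,cv2.COLOR_BGR2HSV))
m=((V>185)&(S<25)).astype(np.uint8); m[:,:120]=0
print("stop",[q for q in rect(m,c,24,True,150) if q[2]<80])
E
```

```text
opt k 0 turn [-0.34  0.04  0.02]
  opt k 180 turn [ 1.7966e+02  3.0000e-02 -7.0000e-02]
t 36.30 tcp [ 645.4 -168.2  169.7] shift cm [15.97 -1.56 -0.12] turn [-0.34  0.04  0.02] q [-19.  20.  78.   0.  83. -52.] gap 56.9 F [-0.2  0.5  0.5]
   jaw yaw now 32.66 x axis [ 0.001  0.    -1.   ] rows for turn 0.0
stop [(973.5, -326.5, 46.3, 45.5, 86.3, [374.0, 363.0]), (911.2, -306.1, 58.2, 44.4, 89.3, [360.0, 345.0])]
```

View pics/w12.png

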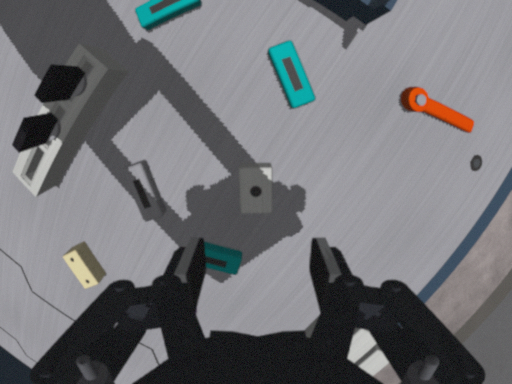

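```bash
python3 - <<'E'
from h import *
c=r.calibration("wrist")
print(toplane([(256,190.5),(240,168),(272,168),(240,213.5),(272,213)],c,24,True).round(1))
E
```

```text
[[ 652.9 -182.2   24. ]
 [ 626.5 -170.8   24. ]
 [ 653.5 -153.5   24. ]
 [ 652.5 -212.9   24. ]
 [ 680.6 -194.2   24. ]]
```

Request:
servo_tool([
  [[85, 3, -1.5, -0.1, 0, 0, 0], [85, 7, -1.5, -0.1, 0, 0, 0], [85, 11, -1.5, -0.1, 0, 0, 0], [85, 14.5, -1.5, -0.1, 0, 0, 0], [85, 15.5, -1.5, -0.1, 0, 0, 0], [85, 15.5, -1.5, -0.1, 0, 0, 0], [85, 15.5, -1.5, -0.1, 0, 0, 0]],
])

```text
time: 37.05
tool_pos: [654.1, -182.5, 16.6]
tcp_rot: [-52.0, 89.8, -19.2]
ft_force: [0.1, 0.1, 0.4]
finger_gap: 56.9
```

```bash
python3 - <<'E'
from h import *
plan([653,-182.3,2.5],yaw=32.5)
E
```

```text
opt k 0 turn [0.27 0.1  0.13]
  opt k 180 turn [-1.7973e+02 -2.1000e-01  1.6000e-01]
t 37.05 tcp [ 654.1 -182.5   16.6] shift cm [ 1.41  0.08 -0.08] turn [0.27 0.1  0.13] q [-20.  30.  82.   0.  69. -53.] gap 56.9 F [0.1 0.1 0.4]
   jaw yaw now 32.77 x axis [ 0.003 -0.001 -1.   ] rows for turn 0.0
```

Request:
servo_tool([
  [[85, 1.3, 0, -0.1, 0, 0, 0], [85, 1.3, 0, -0.1, 0, 0, 0], [255, 1.3, 0, -0.1, 0, 0, 0], [255, 1.3, 0, -0.1, 0, 0, 0], [255, 1.3, 0, -0.1, 0, 0, 0], [255, 1.3, 0, -0.1, 0, 0, 0], [255, 1.3, 0, -0.1, 0, 0, 0]],
], force=50)

```text
time: 37.75
tool_pos: [652.2, -183.3, 1.9]
tcp_rot: [-54.1, 89.9, -21.4]
ft_force: [-0.5, 0.1, 4.5]
finger_gap: 32.8
```

Request:
servo_tool([
  [[255, -2, 0, 0, 0, 0, 0], [255, -6, 0, 0, 0, 0, 0], [255, -11, 0, 0, 0, 0, 0], [255, -16, 0, 0, 0, 0, 0], [255, -19, 0, 0, 0, 0, 0], [255, -19, 0, 0, 0, 0, 0]],
])

```text
time: 38.35
tool_pos: [654.8, -184.2, 198.5]
tcp_rot: [-52.7, 89.4, -19.9]
ft_force: [0.2, -0.0, -0.8]
finger_gap: 32.6
```

```bash
python3 - <<'E'
from h import *
plan([*case(-2,-52),190],yaw=1.9)
E
```

```text
opt k 0 turn [30.86  0.49  0.37]
  opt k 180 turn [-149.14   -0.5     0.65]
t 38.35 tcp [ 654.8 -184.2  198.5] shift cm [ 0.66 30.15  8.8 ] turn [30.86  0.49  0.37] q [-20.  20.  74.   0.  85. -53.] gap 32.6 F [ 0.2 -0.  -0.8]
   jaw yaw now 32.76 x axis [ 0.01  -0.004 -1.   ] rows for turn 3.6
```

Request:
servo_tool([
  [[255, 0, 4.5, -2.4, 7, 0, 0], [255, 0, 9, -4.8, 14, 0, 0], [255, 0, 13, -2.1, 21, 0, 0], [255, 0, 17, 0.5, 28, 0, 0], [255, 0, 21, 3.1, 30.9, 0, 0], [255, 0, 25, 5.6, 30.9, 0, 0], [255, 0, 30.1, 8.8, 30.9, 0, 0], [255, 0, 30.1, 8.8, 30.9, 0, 0]],
])

```text
time: 39.15
tool_pos: [561.3, 122.5, 189.6]
tcp_rot: [143.9, 89.8, 146.1]
ft_force: [-0.5, 0.9, -1.3]
finger_gap: 33.1
```

Request:
servo_tool([
  [[255, 4, 0, 0, 0, 0, 0], [255, 7, 0, 0, 0, 0, 0], [255, 7, 0, 0, 0, 0, 0]],
])

```text
time: 39.45
tool_pos: [558.3, 116.9, 114.6]
tcp_rot: [-174.0, 89.4, -172.1]
ft_force: [-1.2, -0.9, -1.8]
finger_gap: 33.1
```

```bash
python3 - <<'E'
from h import *
plan([*case(-2,-52),28],yaw=1.9)
E
```

```text
opt k 0 turn [-0.03 -0.64  0.07]
  opt k 180 turn [1.7997e+02 1.0000e-01 1.0000e+00]
t 39.45 tcp [558.3 116.9 114.6] shift cm [ 8.65 -0.01  0.84] turn [-0.03 -0.64  0.07] q [ 7.  8. 97. -0. 76.  5.] gap 33.1 F [-1.2 -0.9 -1.8]
   jaw yaw now 1.87 x axis [-0.011 -0.002 -1.   ] rows for turn 0.1
```

Request:
servo_tool([
  [[255, 3, 0, 0.3, 0, 0, 0], [255, 6, 0, 0.3, 0, 0, 0], [255, 8, 0, 0.3, 0, 0, 0], [255, 8.4, 0, 0.3, 0, 0, 0], [255, 8.4, 0, 0.3, 0, 0, 0], [255, 8.4, 0, 0.3, 0, 0, 0]],
])

```text
time: 40.05
tool_pos: [567.3, 117.6, 39.2]
tcp_rot: [3.3, 89.9, 5.1]
ft_force: [-0.1, 0.3, -0.8]
finger_gap: 33.2
```

```bash
python3 - <<'E'
from h import *
plan([*case(-2,-52),28],yaw=1.9)
E
```

```text
opt k 0 turn [-0.06  0.15 -0.01]
  opt k 180 turn [ 1.7994e+02 -1.0000e-02 -2.3000e-01]
t 40.05 tcp [567.3 117.6  39.2] shift cm [ 1.12 -0.06 -0.16] turn [-0.06  0.15 -0.01] q [ 7. 14. 99. -0. 67.  5.] gap 33.2 F [-0.1  0.3 -0.8]
   jaw yaw now 1.84 x axis [ 0.003  0.    -1.   ] rows for turn 0.0
```

Request:
servo_tool([
  [[255, 0.7, 0, 0, 0, 0, 0], [255, 1.2, 0, 0, 0, 0, 0], [255, 1.2, 0, 0, 0, 0, 0], [90, 1.2, 0, 0, 0, 0, 0], [90, 1.2, 0, 0, 0, 0, 0], [90, 1.2, 0, 0, 0, 0, 0], [90, -3, 0, 0, 0, 0, 0], [90, -8, 0, 0, 0, 0, 0]],
])

```text
time: 40.85
tool_pos: [563.6, 117.5, 115.4]
tcp_rot: [-175.6, 89.7, -173.7]
ft_force: [2.1, -0.1, 0.1]
finger_gap: 54.9
```

Request:
servo_tool([
  [[90, -4, -4, 0, 0, 0, 0], [90, -4, -9, 0, 0, 0, 0], [90, -4, -14, 0, 0, 0, 0], [90, -4, -19, 0, 0, 0, 0], [90, -4, -24, 0, 0, 0, 0], [90, -4, -29, 0, 0, 0, 0], [90, -4, -33, 0, 0, 0, 0], [90, -4, -33, 0, 0, 0, 0]],
])

```text
time: 41.65
tool_pos: [576.3, -218.2, 157.7]
tcp_rot: [-65.8, 89.8, -64.2]
ft_force: [-0.1, 0.9, -0.7]
finger_gap: 55.5
```

```bash
python3 - <<'E'
from h import *
plan([544,-235,170],yaw=52)
b,d,c=snap("wrist","w13")
b,d,c=snap("top","t13")
cv2.imwrite("pics/t13a.png",cv2.resize(b[140:265,140:410],None,fx=2.9,fy=2.9,interpolation=cv2.INTER_CUBIC))
E
```

```text
opt k 0 turn [-50.45  -0.     0.18]
  opt k 180 turn [129.55   0.22   0.  ]
t 41.65 tcp [ 576.3 -218.2  157.7] shift cm [-1.23 -1.6  -3.28] turn [-50.45  -0.     0.18] q [-25.  12.  88.  -0.  80. -27.] gap 55.5 F [-0.1  0.9 -0.7]
   jaw yaw now 1.55 x axis [ 0.001 -0.003 -1.   ] rows for turn 5.9
```

View pics/w13.png

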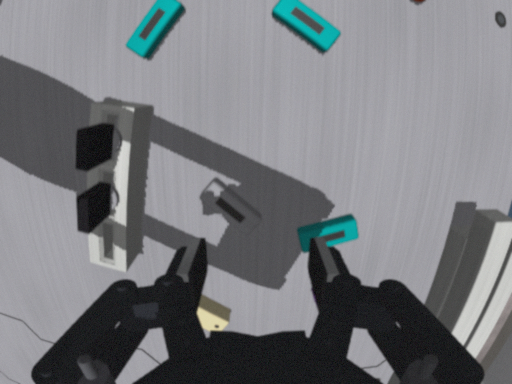

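View pics/t13a.png

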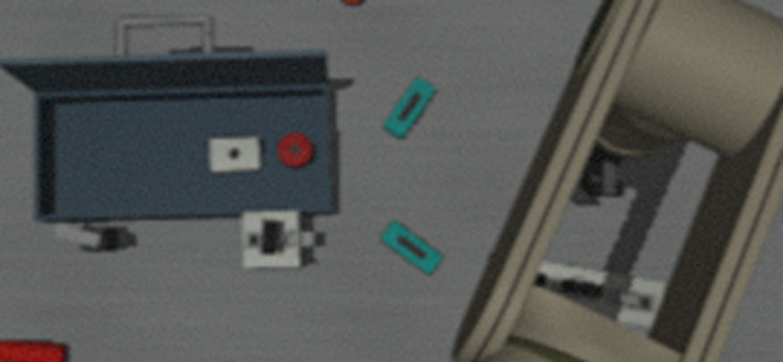

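```bash
python3 - <<'E'
from h import *
c=r.calibration("wrist"); b=cv2.imread("pics/w13.png")
V=cv2.cvtColor(b,cv2.COLOR_BGR2HSV)[:,:,2]
m=np.zeros(V.shape,np.uint8); m[185:232,205:255]=(V<50)[185:232,205:255]
print(rect(m,c,20,True,20))
cv2.imwrite("pics/w13z.png",cv2.resize(cv2.convertScaleAbs(b[165:245,190:275],alpha=1.6),None,fx=6,fy=6,interpolation=cv2.INTER_CUBIC))
E
```

```text
[(549.5, -248.2, 32.1, 7.6, -39.0, [230.0, 210.0])]
```

View pics/w13z.png

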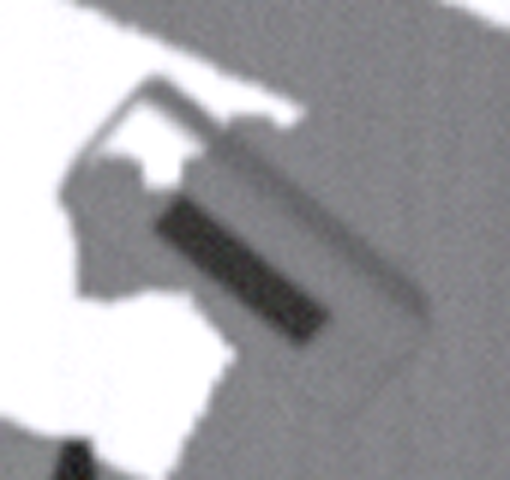

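Request:
servo_tool([
  [[90, 0, -1, -1.5, -8, 0, 0], [90, 0, -1.5, -3, -16, 0, 0], [90, 0, -1.5, -3, -24, 0, 0], [90, 0, -1.5, -3, -32, 0, 0], [90, 0, -1.5, -3, -40, 0, 0], [90, 0, -1.5, -3, -49.5, 0, 0], [90, 0, -1.5, -3, -49.5, 0, 0], [90, 0, -1.5, -3, -49.5, 0, 0]],
])

```text
time: 42.55
tool_pos: [547.4, -226.9, 157.3]
tcp_rot: [-32.7, 90.0, 18.5]
ft_force: [-0.2, 0.9, 0.7]
finger_gap: 55.0
```

```bash
python3 - <<'E'
from h import *
print(toplane([(342.7,198.9)],r.calibration("top"),20))
c=r.calibration("wrist")
plan([548,-248,17],yaw=51)
b,d,c=snap("wrist","w14")
V=cv2.cvtColor(b,cv2.COLOR_BGR2HSV)[:,:,2]
cv2.imwrite("pics/w14z.png",cv2.resize(cv2.convertScaleAbs(b[120:270,180:340],alpha=1.4),None,fx=4,fy=4,interpolation=cv2.INTER_CUBIC))
m=(V<50).astype(np.uint8);m[235:]=0
print([q for q in rect(m,c,20,True,20) if q[2]<50])
E
```

```text
[[ 550.30039789 -250.11340127   20.        ]]
  opt k 0 turn [0.24 0.01 0.01]
  opt k 180 turn [-1.7976e+02 -1.0000e-02  2.0000e-02]
t 42.55 tcp [ 547.4 -226.9  157.3] shift cm [14.03 -1.36 -1.61] turn [0.24 0.01 0.01] q [-27.   9.  92.   0.  80. -79.] gap 55.0 F [-0.2  0.9  0.7]
   jaw yaw now 51.24 x axis [ 0.  0. -1.] rows for turn 0.0
[(549.7, -254.6, 32.1, 7.2, -39.9, [237.0, 196.0]), (644.0, 85.1, 34.4, 25.7, -86.7, [507.0, 86.0]), (426.6, -176.5, 43.1, 25.0, 81.0, [218.0, 48.0])]
```

View pics/w14z.png

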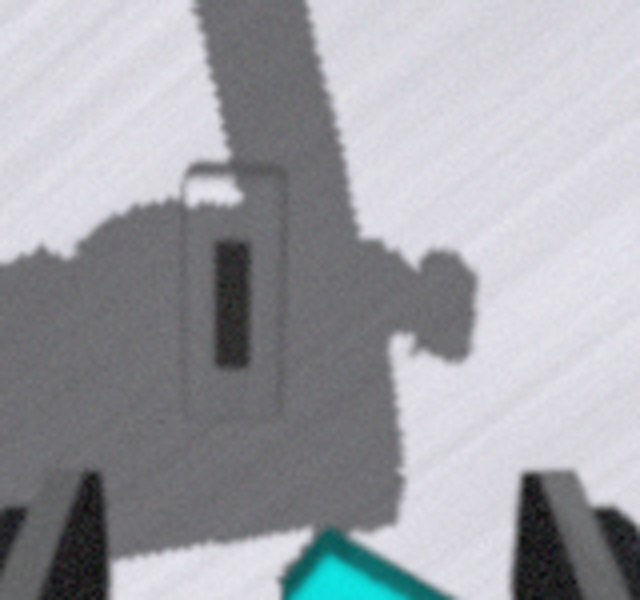

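Request:
servo_tool([
  [[90, 0, -1.5, -1.5, 0, 0, 0], [90, 0, -1.5, -1.5, 0, 0, 0], [90, 0, -1.5, -1.5, 0, 0, 0]],
])

```text
time: 42.9
tool_pos: [549.5, -249.0, 157.1]
tcp_rot: [44.3, 90.0, 95.5]
ft_force: [0.6, 0.4, -0.7]
finger_gap: 55.4
```

```bash
python3 - <<'E'
from h import *
plan([549.5,-252,17],yaw=51)
for i in range(2):
    b,d,c=snap("wrist","w15")
    V=cv2.cvtColor(b,cv2.COLOR_BGR2HSV)[:,:,2]
    m=(V<50).astype(np.uint8);m[235:]=0
    print([q for q in rect(m,c,20,True,20) if q[2]<50], pose()[0])
E
```

```text
opt k 0 turn [ 0.21  0.01 -0.01]
  opt k 180 turn [-1.7979e+02  2.0000e-02  2.0000e-02]
t 42.90 tcp [ 549.5 -249.   157.1] shift cm [14.01 -0.2  -0.23] turn [ 0.21  0.01 -0.01] q [-29.  11.  90.   0.  80. -80.] gap 55.4 F [ 0.6  0.4 -0.7]
   jaw yaw now 51.21 x axis [-0.  0. -1.] rows for turn 0.0
[(549.5, -254.0, 33.0, 7.0, -39.2, [253.0, 181.0]), (414.0, -241.8, 49.9, 26.1, 79.5, [174.0, 67.0]), (426.1, -168.7, 42.7, 26.6, 80.0, [242.0, 26.0])] [ 549.39875222 -248.68447244  157.04239536]
[(549.5, -254.4, 32.0, 7.9, -39.2, [253.0, 181.0]), (414.0, -241.9, 49.8, 26.3, 79.6, [174.0, 67.0]), (426.1, -169.0, 42.7, 26.6, 80.2, [241.0, 27.0])] [ 549.39444403 -248.54905551  157.05942977]
```

Request:
servo_tool([
  [[90, 3, -0.3, -0.35, 0, 0, 0], [90, 7, -0.3, -0.35, 0, 0, 0], [90, 11, -0.3, -0.35, 0, 0, 0], [90, 14, -0.3, -0.35, 0, 0, 0], [90, 14.3, -0.3, -0.35, 0, 0, 0], [90, 14.3, -0.3, -0.35, 0, 0, 0], [90, 14.3, -0.3, -0.35, 0, 0, 0]],
])

```text
time: 43.7
tool_pos: [551.1, -254.4, 16.6]
tcp_rot: [-80.0, 89.8, -28.7]
ft_force: [0.3, 0.3, 0.5]
finger_gap: 55.2
```

```bash
python3 - <<'E'
from h import *
plan([549.5,-253,1.5],yaw=51)
E
```

```text
opt k 0 turn [0.36 0.03 0.18]
  opt k 180 turn [-1.7964e+02 -2.9000e-01  5.0000e-02]
t 43.70 tcp [ 551.1 -254.4   16.6] shift cm [1.5  0.22 0.  ] turn [0.36 0.03 0.18] q [-30.  20.  95.   0.  65. -81.] gap 55.2 F [0.3 0.3 0.5]
   jaw yaw now 51.36 x axis [ 0.003 -0.002 -1.   ] rows for turn 0.0
```

Request:
servo_tool([
  [[90, 1.5, 0.1, 0, 0, 0, 0], [90, 1.5, 0.1, 0, 0, 0, 0], [255, 1.5, 0.1, 0, 0, 0, 0], [255, 1.5, 0.1, 0, 0, 0, 0], [255, 1.5, 0.1, 0, 0, 0, 0], [255, 1.5, 0.1, 0, 0, 0, 0], [255, 1.5, 0.1, 0, 0, 0, 0], [255, 1.5, 0.1, 0, 0, 0, 0]],
], force=60)

```text
time: 44.5
tool_pos: [549.5, -253.5, 0.2]
tcp_rot: [-82.1, 89.9, -30.7]
ft_force: [-0.3, 0.8, 5.3]
finger_gap: 24.9
```

Request:
servo_tool([
  [[255, -2, 0, 0, 0, 0, 0], [255, -6, 0, 0, 0, 0, 0], [255, -11, 0, 0, 0, 0, 0], [255, -16, 0, 0, 0, 0, 0], [255, -20, 0, 0, 0, 0, 0], [255, -20, 0, 0, 0, 0, 0]],
])

```text
time: 45.1
tool_pos: [552.1, -255.0, 207.3]
tcp_rot: [-81.1, 89.3, -29.7]
ft_force: [1.1, -0.3, -1.6]
finger_gap: 24.7
```

```bash
python3 - <<'E'
from h import *
plan([550,0,200],yaw=1.9)
plan([*case(-2,13),200],yaw=1.9)
E
```

```text
opt k 0 turn [49.46  0.4   0.6 ]
  opt k 180 turn [-130.54   -0.72    0.48]
t 45.10 tcp [ 552.1 -255.   207.3] shift cm [ 0.57 16.1  19.78] turn [49.46  0.4   0.6 ] q [-30.   9.  86.  -0.  84. -81.] gap 24.7 F [ 1.1 -0.3 -1.6]
   jaw yaw now 51.36 x axis [ 0.011 -0.006 -1.   ] rows for turn 5.8
  opt k 0 turn [49.46  0.4   0.6 ]
  opt k 180 turn [-130.54   -0.72    0.48]
t 45.10 tcp [ 552.1 -255.   207.3] shift cm [ 0.48 26.4  34.84] turn [49.46  0.4   0.6 ] q [-30.   9.  86.  -0.  84. -81.] gap 24.7 F [ 1.1 -0.3 -1.6]
   jaw yaw now 51.36 x axis [ 0.011 -0.006 -1.   ] rows for turn 5.8
```

Request:
servo_tool([
  [[255, 0, 3, 3.9, 7, 0, 0], [255, 0, 6, 7.8, 14, 0, 0], [255, 0, 9, 11.7, 21, 0, 0], [255, 0, 12, 15.7, 28, 0, 0], [255, 0, 15, 19.7, 35, 0, 0], [255, 0, 18, 23.7, 42, 0, 0], [255, 0, 21, 27.7, 49.4, 0, 0], [255, 0, 24, 31.7, 49.4, 0, 0]],
])

```text
time: 45.9
tool_pos: [558.1, 146.2, 197.4]
tcp_rot: [-170.2, 89.9, -168.5]
ft_force: [0.9, -0.0, -2.9]
finger_gap: 24.6
```

Request:
servo_tool([
  [[255, 0, 4, 0, 0, 0, 0], [255, 0, 4, 0, 0, 0, 0], [255, 0, 4, 0, 0, 0, 0]],
])

```text
time: 46.2
tool_pos: [556.8, 185.2, 197.2]
tcp_rot: [-162.7, 89.8, -160.6]
ft_force: [0.2, -0.7, -2.7]
finger_gap: 24.9
```

```bash
python3 - <<'E'
from h import *
plan([*case(-2,13),100],yaw=1.9)
E
```

```text
opt k 0 turn [ 0.2  -0.16  0.05]
  opt k 180 turn [-1.798e+02 -8.000e-02 -2.500e-01]
t 46.20 tcp [556.8 185.2 197.2] shift cm [ 9.72 -0.34  0.69] turn [ 0.2  -0.16  0.05] q [13.  7. 90. -0. 84. 11.] gap 24.9 F [ 0.2 -0.7 -2.7]
   jaw yaw now 2.10 x axis [-0.003 -0.001 -1.   ] rows for turn 0.0
```

Request:
servo_tool([
  [[255, 3, -0.3, 0.4, 0.2, 0, 0], [255, 7, -0.3, 0.4, 0.2, 0, 0], [255, 11, -0.3, 0.4, 0.2, 0, 0], [255, 14.5, -0.3, 0.4, 0.2, 0, 0], [255, 15.5, -0.3, 0.4, 0.2, 0, 0], [255, 15.5, -0.3, 0.4, 0.2, 0, 0], [255, 15.5, -0.3, 0.4, 0.2, 0, 0]],
])

```text
time: 46.9
tool_pos: [563.3, 181.1, 45.9]
tcp_rot: [7.4, 89.9, 9.1]
ft_force: [0.2, 0.4, -1.8]
finger_gap: 24.6
```

```bash
python3 - <<'E'
from h import *
plan([*case(-2,13),24],yaw=1.9)
E
```

```text
opt k 0 turn [-0.19  0.12 -0.01]
  opt k 180 turn [ 1.7981e+02 -2.0000e-02 -1.8000e-01]
t 46.90 tcp [563.3 181.1  45.9] shift cm [2.19 0.08 0.02] turn [-0.19  0.12 -0.01] q [13. 15. 96. -0. 68. 11.] gap 24.6 F [ 0.2  0.4 -1.8]
   jaw yaw now 1.71 x axis [ 0.002  0.    -1.   ] rows for turn 0.0
```

Request:
servo_tool([
  [[255, 1.2, 0, 0, 0, 0, 0], [255, 2.0, 0, 0, 0, 0, 0], [255, 2.1, 0, 0, 0, 0, 0], [110, 2.1, 0, 0, 0, 0, 0], [110, 2.1, 0, 0, 0, 0, 0], [110, 2.1, 0, 0, 0, 0, 0], [110, -2, 0, 0, 0, 0, 0], [110, -6, 0, 0, 0, 0, 0]],
])

```text
time: 47.7
tool_pos: [560.8, 181.2, 104.0]
tcp_rot: [-168.8, 89.8, -167.0]
ft_force: [0.5, 0.4, 1.1]
finger_gap: 48.1
```

Request:
servo_tool([
  [[110, -4, 0, 0, 0, 0, 0], [110, -7, -4, 0, 0, 0, 0], [110, -9, -9, 0, 0, 0, 0], [110, -9, -14, 0, 0, 0, 0], [110, -9, -19, 0, 0, 0, 0], [110, -9, -24, 0, 0, 0, 0], [110, -9, -29, 0, 0, 0, 0], [110, -9, -34, 0, 0, 0, 0]],
])

```text
time: 48.5
tool_pos: [572.4, -156.9, 195.1]
tcp_rot: [-19.1, 89.9, -17.4]
ft_force: [0.7, 0.6, -0.4]
finger_gap: 48.8
```

Request:
servo_tool([
  [[110, 0, -4, 0, -8, 0, 0], [110, 0, -8, 0, -16, 0, 0], [110, 0, -12, 0, -24, 0, 0], [110, 0, -16, 0, -32, 0, 0], [110, 0, -19, 0, -40, 0, 0], [110, 0, -19, 0, -48, 0, 0], [110, 0, -19, 0, -56, 0, 0], [110, 0, -19, 0, -56, 0, 0]],
])

```text
time: 49.3
tool_pos: [578.2, -345.2, 194.5]
tcp_rot: [-88.0, 90.0, -30.2]
ft_force: [-0.7, 0.5, 0.1]
finger_gap: 48.6
```

```bash
python3 - <<'E'
from h import *
plan([514,-398,160],yaw=57.6)
b,d,c=snap("wrist","w16")
H,S,V=cv2.split(cv2.cvtColor(b,cv2.COLOR_BGR2HSV))
m=(S>40)&(H>15)&(H<40)&(V>70)
print("jaw",rect(m,c,28,True,100))
b,d,c=snap("top","t16")
cv2.imwrite("pics/t16a.png",cv2.resize(b[140:265,140:410],None,fx=2.9,fy=2.9,interpolation=cv2.INTER_CUBIC))
E
```

```text
opt k 0 turn [0.25 0.   0.03]
  opt k 180 turn [-1.7975e+02 -5.0000e-02  0.0000e+00]
t 49.30 tcp [ 578.2 -345.2  194.5] shift cm [ 3.45  2.63 -7.89] turn [0.25 0.   0.03] q [-35.  20.  75.   0.  85. -93.] gap 48.6 F [-0.7  0.5  0.1]
   jaw yaw now 57.85 x axis [ 0. -0. -1.] rows for turn 0.0
jaw [(515.5, -398.8, 56.6, 33.2, -32.9, [184.0, 148.0])]
```

View pics/w16.png

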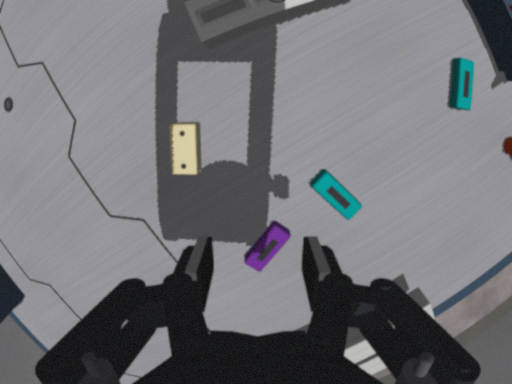

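View pics/t16a.png

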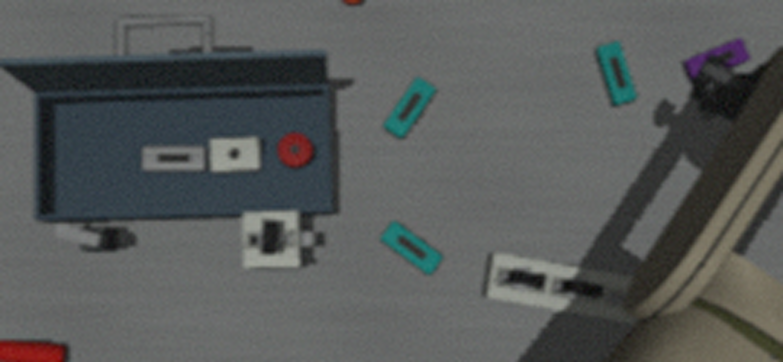

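Request:
servo_tool([
  [[90, 0, 1.3, -4, 0.3, 0, 0], [90, 2, 2.5, -7.8, 0.3, 0, 0], [90, 5, 2.5, -7.8, 0.3, 0, 0], [90, 8, 2.5, -7.8, 0.3, 0, 0], [90, 9, 2.5, -7.8, 0.3, 0, 0], [90, 9, 2.5, -7.8, 0.3, 0, 0], [90, 9, 2.5, -7.8, 0.3, 0, 0]],
])

```text
time: 50.1
tool_pos: [516.3, -397.5, 105.7]
tcp_rot: [-99.8, 89.9, -42.4]
ft_force: [0.3, -0.5, 0.7]
finger_gap: 55.2
```

```bash
python3 - <<'E'
from h import *
plan([515,-399,18],yaw=57.5)
b,d,c=snap("wrist","w17")
H,S,V=cv2.split(cv2.cvtColor(b,cv2.COLOR_BGR2HSV))
m=(S>40)&(H>15)&(H<40)&(V>60)
print("jaw",rect(m,c,28,True,100))
E
```

```text
opt k 0 turn [-0.07 -0.02  0.09]
  opt k 180 turn [1.7993e+02 1.5000e-01 3.0000e-02]
t 50.10 tcp [ 516.3 -397.5  105.7] shift cm [ 8.77  0.04 -0.2 ] turn [-0.07 -0.02  0.09] q [ -42.   20.   84.   -0.   76. -100.] gap 55.2 F [ 0.3 -0.5  0.7]
   jaw yaw now 57.43 x axis [ 0.001 -0.001 -1.   ] rows for turn 0.0
jaw [(512.9, -399.8, 60.0, 29.6, -32.5, [253.0, 196.0])]
```

View pics/w17.png

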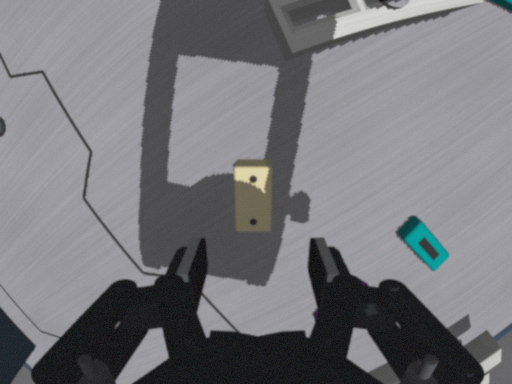

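Request:
servo_tool([
  [[90, 4, 0, -0.25, 0, 0, 0], [90, 8, 0, -0.25, 0, 0, 0], [90, 9.8, 0, -0.25, 0, 0, 0], [90, 10.2, 0, -0.25, 0, 0, 0], [90, 10.2, 0, -0.25, 0, 0, 0], [90, 10.2, 0, -0.25, 0, 0, 0]],
])

```text
time: 50.75
tool_pos: [515.7, -400.7, 4.9]
tcp_rot: [-100.1, 89.8, -42.6]
ft_force: [1.0, 0.3, 0.8]
finger_gap: 55.2
```

Request:
servo_tool([
  [[255, 0, 0, 0, 0, 0, 0], [255, 0, 0, 0, 0, 0, 0], [255, 0, 0, 0, 0, 0, 0], [255, 0, 0, 0, 0, 0, 0], [255, 0, 0, 0, 0, 0, 0]],
])

```text
time: 51.25
tool_pos: [515.4, -400.5, 4.4]
tcp_rot: [-98.9, 89.8, -41.4]
ft_force: [0.1, 0.8, 7.4]
finger_gap: 28.6
```

Request:
servo_tool([
  [[255, -2, 0, 0, 0, 0, 0], [255, -6, 0, 0, 0, 0, 0], [255, -11, 0, 0, 0, 0, 0], [255, -16, 0, 0, 0, 0, 0], [255, -20, 0, 0, 0, 0, 0], [255, -20, 0, 0, 0, 0, 0]],
])

```text
time: 51.85
tool_pos: [517.2, -402.2, 211.9]
tcp_rot: [-99.9, 89.2, -42.4]
ft_force: [0.3, -1.0, -0.6]
finger_gap: 28.8
```

```bash
python3 - <<'E'
from h import *
plan([520,-60,200],yaw=1.9)
E
```

```text
opt k 0 turn [55.56  0.26  0.79]
  opt k 180 turn [-124.44   -0.93    0.3 ]
t 51.85 tcp [ 517.2 -402.2  211.9] shift cm [ 0.87 18.18 29.  ] turn [55.56  0.26  0.79] q [ -42.   16.   78.   -0.   86. -100.] gap 28.8 F [ 0.3 -1.  -0.6]
   jaw yaw now 57.46 x axis [ 0.01  -0.009 -1.   ] rows for turn 6.5
```

Request:
servo_tool([
  [[255, 0, 2.6, 4.1, 8, 0, 0], [255, 0, 5.2, 8.2, 16, 0, 0], [255, 0, 7.8, 12.4, 24, 0, 0], [255, 0, 10.4, 16.6, 32, 0, 0], [255, 0, 13, 20.8, 40, 0, 0], [255, 0, 15.6, 24.9, 48, 0, 0], [255, 0, 18.2, 29, 55.6, 0, 0], [255, 0, 18.2, 29, 55.6, 0, 0]],
])

```text
time: 52.65
tool_pos: [516.3, -52.0, 202.1]
tcp_rot: [85.2, 89.9, 87.0]
ft_force: [-0.4, -0.5, -0.1]
finger_gap: 28.9
```

```bash
python3 - <<'E'
from h import *
plan([*case(-3,85),200],yaw=1.9)
E
```

```text
opt k 0 turn [-0.12  0.01 -0.11]
  opt k 180 turn [ 1.7988e+02 -1.7000e-01 -1.0000e-02]
t 52.65 tcp [516.3 -52.  202.1] shift cm [ 0.27 30.43  5.34] turn [-0.12  0.01 -0.11] q [-11.  -4. 100.   0.  84. -13.] gap 28.9 F [-0.4 -0.5 -0.1]
   jaw yaw now 1.78 x axis [ 0.     0.002 -1.   ] rows for turn 0.0
```

Request:
servo_tool([
  [[255, 0, 4.5, 1, 0, 0, 0], [255, 0, 9, 2, 0, 0, 0], [255, 0, 13.5, 3, 0, 0, 0], [255, 0, 18, 4, 0, 0, 0], [255, 0, 22.5, 5, 0, 0, 0], [255, 0, 27, 5.3, 0, 0, 0], [255, 2, 30.2, 5.3, 0, 0, 0], [255, 5, 30.2, 5.3, 0, 0, 0]],
])

```text
time: 53.45
tool_pos: [561.0, 250.9, 153.8]
tcp_rot: [30.3, 89.7, 32.4]
ft_force: [0.3, -1.8, -1.0]
finger_gap: 28.8
```

Request:
servo_tool([
  [[255, 3, 0, 0, 0, 0, 0], [255, 6, 0, 0, 0, 0, 0], [255, 7, 0, 0, 0, 0, 0], [255, 7, 0, 0, 0, 0, 0], [255, 7, 0, 0, 0, 0, 0]],
])

```text
time: 53.95
tool_pos: [560.7, 246.4, 83.5]
tcp_rot: [15.6, 89.9, 17.4]
ft_force: [0.2, 0.3, 0.4]
finger_gap: 28.8
```

```bash
python3 - <<'E'
from h import *
plan([*case(-3,85),28],yaw=1.9)
E
```

```text
opt k 0 turn [-0.04  0.08 -0.02]
  opt k 180 turn [ 1.7996e+02 -4.0000e-02 -1.3000e-01]
t 53.95 tcp [560.7 246.4  83.5] shift cm [ 5.55  0.74 -0.04] turn [-0.04  0.08 -0.02] q [19. 16. 92. -0. 72. 17.] gap 28.8 F [0.2 0.3 0.4]
   jaw yaw now 1.86 x axis [ 0.001  0.    -1.   ] rows for turn 0.0
```

Request:
servo_tool([
  [[255, 2, 0.8, 0, 0, 0, 0], [255, 4, 0.8, 0, 0, 0, 0], [255, 5.2, 0.8, 0, 0, 0, 0], [255, 5.5, 0.8, 0, 0, 0, 0], [255, 5.5, 0.8, 0, 0, 0, 0], [100, 5.5, 0.8, 0, 0, 0, 0], [100, 5.5, 0.8, 0, 0, 0, 0], [100, 5.5, 0.8, 0, 0, 0, 0]],
])

```text
time: 54.75
tool_pos: [560.3, 254.7, 28.2]
tcp_rot: [17.6, 89.9, 19.4]
ft_force: [0.5, -0.3, -0.1]
finger_gap: 51.9
```

Request:
servo_tool([
  [[100, -4, 0, 0, 0, 0, 0], [100, -9, 0, 0, 0, 0, 0], [100, -14, 0, 0, 0, 0, 0], [100, -19, 0, 0, 0, 0, 0], [100, -23, 0, 0, 0, 0, 0], [100, -23, -4, 3, 0, 0, 0], [100, -23, -7.5, 7, 0, 0, 0], [100, -23, -7.5, 11, 0, 0, 0]],
])

```text
time: 55.55
tool_pos: [673.7, 179.3, 259.3]
tcp_rot: [-22.3, 89.8, -20.5]
ft_force: [0.9, -0.1, 0.8]
finger_gap: 52.1
```

```bash
python3 - <<'E'
from h import *
plan([674,171,258],yaw=1.9)
b,d,c=snap("wrist","w18")
b,d,c=snap("scene","s18")
b,d,c=snap("top","t18")
cv2.imwrite("pics/t18a.png",cv2.resize(b[140:265,140:410],None,fx=2.9,fy=2.9,interpolation=cv2.INTER_CUBIC))
E
```

```text
opt k 0 turn [-0.2   0.16  0.07]
  opt k 180 turn [ 1.798e+02  1.000e-01 -2.500e-01]
t 55.55 tcp [673.7 179.3 259.3] shift cm [ 0.13 -0.83  0.01] turn [-0.2   0.16  0.07] q [11. 22. 65. -0. 92.  9.] gap 52.1 F [ 0.9 -0.1  0.8]
   jaw yaw now 1.70 x axis [ 0.003 -0.001 -1.   ] rows for turn 0.0
```

View pics/w18.png

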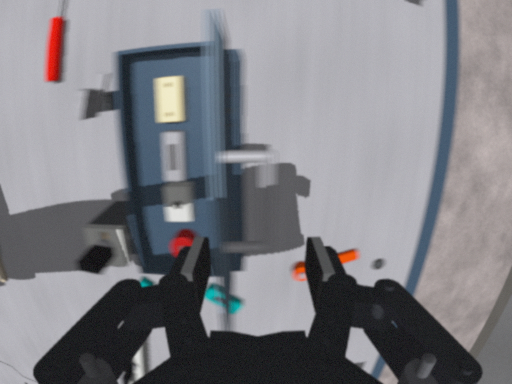

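View pics/s18.png

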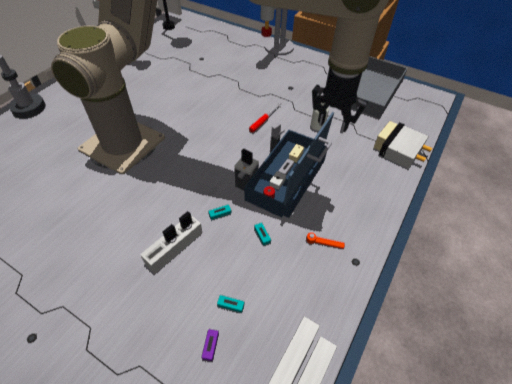

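Request:
servo_tool([
  [[175, 0, -0.7, 0, 0, 0, 0], [175, 0, -0.7, 0, 0, 0, 0], [175, 0, -0.7, 0, 0, 0, 0], [175, 0, -0.7, 0, 0, 0, 0]],
])

```text
time: 56.1
tool_pos: [671.8, 176.6, 258.6]
tcp_rot: [11.3, 89.9, 13.2]
ft_force: [-0.2, 0.3, -0.2]
finger_gap: 26.7
```

```bash
python3 - <<'E'
from h import *
plan([673.8,171.5,163.4],yaw=1.9)
b,d,c=snap("wrist","w19")
cc=c; print(proj([[673.8,171+40,182],[673.8,171-40,182]],c,True))
E
```

```text
opt k 0 turn [-0.    0.1  -0.02]
  opt k 180 turn [ 1.8e+02 -3.0e-02 -1.6e-01]
t 56.10 tcp [671.8 176.6 258.6] shift cm [ 9.52 -0.52  0.17] turn [-0.    0.1  -0.02] q [11. 22. 66.  0. 92.  9.] gap 26.7 F [-0.2  0.3 -0.2]
   jaw yaw now 1.90 x axis [ 0.002  0.    -1.   ] rows for turn 0.0
[[261.37279089 156.70478011]
 [257.79116748 249.7030558 ]]
```

View pics/w19.png

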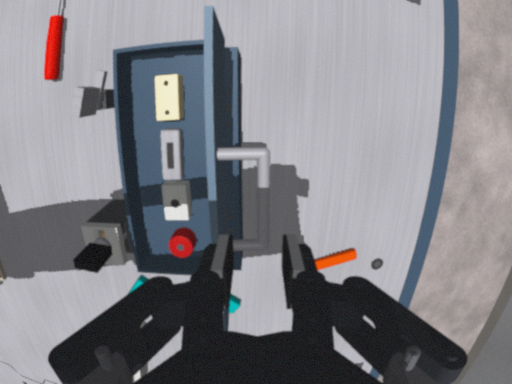

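Request:
servo_tool([
  [[175, 2, -0.5, 0.45, 0, 0, 0], [175, 5, -0.5, 0.45, 0, 0, 0], [175, 7, -0.5, 0.45, 0, 0, 0], [175, 7, -0.5, 0.45, 0, 0, 0], [175, 7, -0.5, 0.45, 0, 0, 0]],
])

```text
time: 56.65
tool_pos: [676.6, 171.4, 187.7]
tcp_rot: [-167.5, 90.0, -165.6]
ft_force: [0.2, 0.2, 0.1]
finger_gap: 27.0
```

```bash
python3 - <<'E'
from h import *
plan([676.5,171.5,163.4],yaw=1.9)
E
```

```text
opt k 0 turn [-0.03 -0.01  0.  ]
  opt k 180 turn [1.7997e+02 0.0000e+00 2.0000e-02]
t 56.65 tcp [676.6 171.4 187.7] shift cm [ 2.43  0.01 -0.01] turn [-0.03 -0.01  0.  ] q [10. 24. 71. -0. 86.  8.] gap 27.0 F [0.2 0.2 0.1]
   jaw yaw now 1.87 x axis [-0. -0. -1.] rows for turn 0.0
```

Request:
servo_tool([
  [[175, 1.2, 0, 0, 0, 0, 0], [175, 2.4, 0, 0, 0, 0, 0], [175, 2.4, 0, 0, 0, 0, 0], [255, 2.4, 0, 0, 0, 0, 0], [255, 2.4, 0, 0, 0, 0, 0], [255, 2.4, 0, 0, 0, 0, 0], [255, 2.4, 0, 0, 0, 0, 0]],
], force=30)

```text
time: 57.35
tool_pos: [676.6, 171.2, 163.0]
tcp_rot: [-171.8, 90.0, -170.0]
ft_force: [-0.9, 0.3, -2.7]
finger_gap: 8.7
```

```bash
python3 - <<'E'
import numpy as np
a0=np.radians(113.2); R=11.77
for base in (113.2,68.9):
  print(base); b=np.radians(base)
  for a in np.arange(base-(113.2-68.9)/8, base-(45) if base>100 else 20, -(113.2-68.9)/8 if base>100 else -6):
    A=np.radians(a); print("%.1f down %.2f  z %.2f"%(a-20.9, R*(np.sin(b)-np.sin(A)), -R*(np.cos(A)-np.cos(b))))
E
```

```text
113.2
86.8 down -0.40  z -1.07
81.2 down -0.69  z -2.16
75.7 down -0.87  z -3.29
70.2 down -0.95  z -4.42
64.6 down -0.92  z -5.56
59.1 down -0.77  z -6.69
53.5 down -0.52  z -7.79
48.0 down -0.16  z -8.87
68.9
42.5 down 0.46  z -1.04
36.5 down 1.07  z -2.11
30.5 down 1.79  z -3.11
24.5 down 2.61  z -4.03
18.5 down 3.52  z -4.86
12.5 down 4.51  z -5.59
6.5 down 5.57  z -6.22
0.5 down 6.69  z -6.72
```

Request:
servo_tool([
  [[255, -0.4, 0, -1.05, 0, 0, 0], [255, -0.7, 0, -2.15, 0, 0, 0], [255, -0.85, 0, -3.3, 0, 0, 0], [255, -0.95, 0, -4.4, 0, 0, 0], [255, -0.9, 0, -5.55, 0, 0, 0], [255, -0.75, 0, -6.7, 0, 0, 0], [255, -0.5, 0, -7.8, 0, 0, 0], [255, -0.15, 0, -8.85, 0, 0, 0]],
])

```text
time: 58.15
tool_pos: [590.4, 168.4, 167.4]
tcp_rot: [3.7, 89.6, 5.6]
ft_force: [3.3, -0.7, 3.5]
finger_gap: 8.5
```

Request:
servo_tool([
  [[255, 0.45, 0, -1.05, 0, 0, 0], [255, 1.05, 0, -2.1, 0, 0, 0], [255, 1.8, 0, -3.1, 0, 0, 0], [255, 2.6, 0, -4.05, 0, 0, 0], [255, 3.5, 0, -4.85, 0, 0, 0], [255, 4.5, 0, -5.6, 0, 0, 0], [255, 5.55, 0, -6.2, 0, 0, 0], [255, 6.6, 0, -6.7, 0, 0, 0]],
])

```text
time: 58.95
tool_pos: [522.0, 166.2, 99.4]
tcp_rot: [0.3, 89.9, 2.2]
ft_force: [0.7, -1.3, 3.9]
finger_gap: 8.4
```

Request:
servo_tool([
  [[255, 0, 0, 0, 0, 0, 0], [255, 0, 0, 0, 0, 0, 0]],
])

```text
time: 59.15
tool_pos: [521.2, 166.2, 98.0]
tcp_rot: [-173.6, 90.0, -171.7]
ft_force: [2.6, 0.1, -5.9]
finger_gap: 8.6
```

Request:
servo_tool([
  [[255, 0.2, 0, 0, 0, 0, 0], [255, 0.4, 0, 0, 0, 0, 0], [255, 0.4, 0, 0, 0, 0, 0]],
])

```text
time: 59.45
tool_pos: [520.3, 166.2, 95.2]
tcp_rot: [-174.0, 89.8, -172.1]
ft_force: [-9.3, -2.0, 7.4]
finger_gap: 8.7
```

Request:
servo_tool([
  [[255, 0.2, 0, 0.05, 0, 0, 0], [255, 0.4, 0, 0.05, 0, 0, 0], [255, 0.4, 0, 0.05, 0, 0, 0]],
])

```text
time: 59.75
tool_pos: [520.5, 166.2, 94.5]
tcp_rot: [-172.2, 89.8, -170.3]
ft_force: [-28.0, -6.2, 37.7]
finger_gap: 8.6
```

Request:
servo_tool([
  [[255, -0.35, 0, 0, 0, 0, 0], [120, -0.35, 0, 0, 0, 0, 0], [120, -0.35, 0, 0, 0, 0, 0], [120, -0.35, 0, 0, 0, 0, 0], [120, -4, 0, 0, 0, 0, 0], [120, -9, 0, 0, 0, 0, 0], [120, -14, 0, 0, 0, 0, 0], [120, -14, 0, 0, 0, 0, 0]],
])

```text
time: 60.55
tool_pos: [526.3, 167.2, 239.9]
tcp_rot: [10.8, 89.2, 12.7]
ft_force: [1.5, -0.3, 0.4]
finger_gap: 45.1
```

```bash
python3 - <<'E'
from h import *
g=case(-85,90); print(g)
plan([*g,200],yaw=1.9)
b,d,c=snap("wrist","w20")
b,d,c=snap("scene","s20")
b,d,c=snap("top","t20")
E
```

```text
[478.06276559 256.13232927]
  opt k 0 turn [-0.04  0.79 -0.15]
  opt k 180 turn [179.96  -0.24  -1.24]
t 60.55 tcp [526.3 167.2 239.9] shift cm [ 3.95  9.03 -4.58] turn [-0.04  0.79 -0.15] q [12. -1. 93.  0. 87. 10.] gap 45.1 F [ 1.5 -0.3  0.4]
   jaw yaw now 1.86 x axis [ 0.014  0.003 -1.   ] rows for turn 0.1
```

View pics/w20.png

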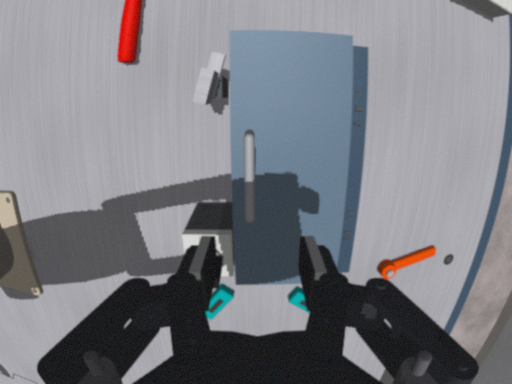

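View pics/s20.png

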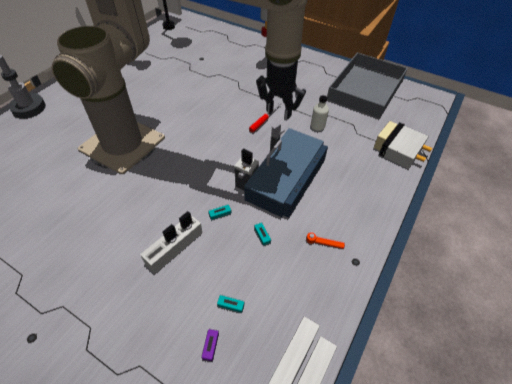

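Request:
servo_tool([
  [[100, 0, 2.5, -2.3, 5, 0, 0], [100, 0, 4.5, -4.5, 10, 0, 0], [100, 2, 4.5, -4.5, 16, 0, 0], [100, 4, 4.5, -4.5, 16, 0, 0], [100, 4, 4.5, -4.5, 16, 0, 0], [100, 4, 4.5, -4.5, 16, 0, 0]],
])

```text
time: 61.3
tool_pos: [474.4, 209.3, 189.1]
tcp_rot: [-147.7, 89.8, -161.8]
ft_force: [0.6, -0.5, 0.9]
finger_gap: 52.2
```

```bash
python3 - <<'E'
from h import *
b,d,c=snap("wrist","w21")
plan([478,256.1,180],yaw=-15)
cv2.imwrite("pics/w21z.png",cv2.resize(b[60:260,180:340],None,fx=4,fy=3,interpolation=cv2.INTER_CUBIC))
np.set_printoptions(suppress=True)
E
```

```text
opt k 0 turn [ 0.87 -0.07  0.05]
  opt k 180 turn [-1.7913e+02 -7.0000e-02 -1.1000e-01]
t 61.35 tcp [475.2 209.5 190.2] shift cm [ 1.02  4.58 -0.87] turn [ 0.87 -0.07  0.05] q [ 18.  -4. 101.   0.  83.  32.] gap 52.3 F [-0.5 -0.6 -0. ]
   jaw yaw now -14.13 x axis [-0.001 -0.    -1.   ] rows for turn 0.1
```

View pics/w21z.png

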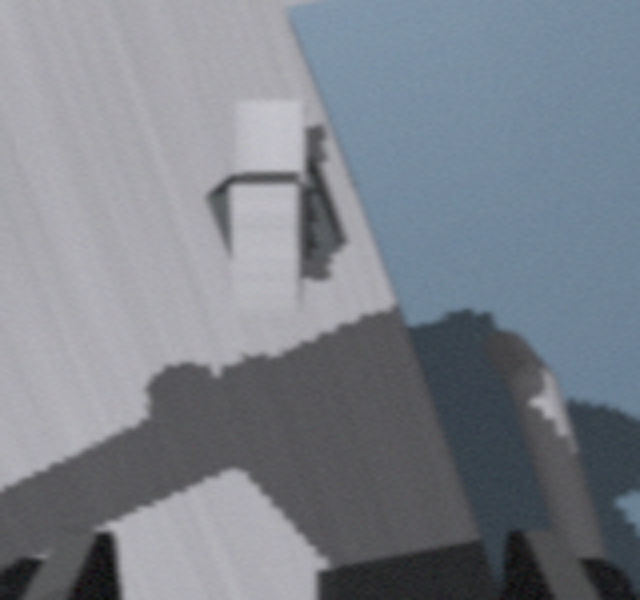

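```bash
python3 - <<'E'
from h import *
c=r.calibration("wrist")
f=lambda x,y:(180+x/4-.4,60+y/3-.4)
X=toplane([f(234,184),f(300,184),f(232,312),f(298,312)],c,118,True); print(X.round(1), X.mean(0).round(1))
plan([*X.mean(0)[:2],150],yaw=-14.6)
E
```

```text
[[476.8 272.9 118. ]
 [488.4 269.9 118. ]
 [468.2 242.2 118. ]
 [480.2 239.1 118. ]] [478.4 256.  118. ]
  opt k 0 turn [ 0.47 -0.07  0.05]
  opt k 180 turn [-1.7953e+02 -7.0000e-02 -1.1000e-01]
t 61.35 tcp [475.2 209.5 190.2] shift cm [ 4.02  4.59 -0.82] turn [ 0.47 -0.07  0.05] q [ 18.  -4. 101.   0.  83.  32.] gap 52.3 F [-0.5 -0.6 -0. ]
   jaw yaw now -14.13 x axis [-0.001 -0.    -1.   ] rows for turn 0.1
```

Request:
servo_tool([
  [[130, 0, 2.5, -0.4, 1, 0, 0], [130, 1, 4.6, -0.8, 1, 0, 0], [130, 4, 4.6, -0.8, 1, 0, 0], [130, 6, 4.6, -0.8, 1, 0, 0], [130, 6, 4.6, -0.8, 1, 0, 0], [130, 6, 4.6, -0.8, 1, 0, 0]],
])

```text
time: 61.95
tool_pos: [479.4, 256.3, 131.6]
tcp_rot: [30.9, 90.0, 15.7]
ft_force: [0.1, 0.3, 0.5]
finger_gap: 42.2
```

```bash
python3 - <<'E'
from h import *
plan([478.4,256,88],yaw=-15.3)
E
```

```text
opt k 0 turn [ 0.15  0.01 -0.01]
  opt k 180 turn [-1.7985e+02  1.0000e-02  2.0000e-02]
t 61.95 tcp [479.4 256.3 131.6] shift cm [ 4.36 -0.05 -0.09] turn [ 0.15  0.01 -0.01] q [ 23.   3. 101.  -0.  76.  38.] gap 42.2 F [0.1 0.3 0.5]
   jaw yaw now -15.15 x axis [ 0.  0. -1.] rows for turn 0.0
```

Request:
servo_tool([
  [[130, 2.5, 0, -0.1, 0, 0, 0], [130, 4.3, 0, -0.1, 0, 0, 0], [130, 4.3, 0, -0.1, 0, 0, 0], [255, 4.3, 0, -0.1, 0, 0, 0], [255, 4.3, 0, -0.1, 0, 0, 0], [255, 4.3, 0, -0.1, 0, 0, 0], [255, 4.3, 0, -0.1, 0, 0, 0], [255, 4.3, 0, -0.1, 0, 0, 0]],
], force=30)

```text
time: 62.75
tool_pos: [477.9, 257.7, 90.1]
tcp_rot: [98.6, 89.9, 83.5]
ft_force: [-10.2, 2.1, 8.5]
finger_gap: 11.6
```

Request:
servo_tool([
  [[255, 0, 0, -0.05, 7, 0, 0], [255, 0, 0, -0.05, 14, 0, 0], [255, 0, 0, -0.05, 21, 0, 0], [255, 0, 0, -0.05, 28, 0, 0], [255, 0, 0, -0.05, 35, 0, 0], [255, 0, 0, -0.05, 42, 0, 0], [255, 0, 0, -0.05, 49, 0, 0], [255, 0, 0, -0.05, 49, 0, 0]],
])

```text
time: 63.55
tool_pos: [478.7, 256.9, 90.1]
tcp_rot: [76.4, 89.9, 12.0]
ft_force: [-2.0, -2.0, 4.9]
finger_gap: 11.8
```

```bash
python3 - <<'E'
from h import *
plan([478.2,256,90],yaw=-88.1); print(r.sense()["wrist_torque"])
E
```

```text
opt k 0 turn [23.7   0.   -0.15]
  opt k 180 turn [-1.563e+02  2.000e-01  1.000e-02]
t 63.55 tcp [478.7 256.9  90.1] shift cm [ 0.01 -0.08  0.06] turn [23.7   0.   -0.15] q [ 23.   5. 103.  -0.  72.  87.] gap 11.8 F [-2.  -2.   4.9]
   jaw yaw now -64.40 x axis [ 0.003  0.001 -1.   ] rows for turn 2.8
[-5.57356106e-01  4.43634967e-01  2.53298195e-05]
```

Request:
servo_tool([
  [[255, 0, 0, 0, 7, 0, 0], [255, 0, 0, 0, 14, 0, 0], [255, 0, 0, 0, 20, 0, 0], [255, 0, 0, 0, 24, 0, 0], [255, 0, 0, 0, 27, 0, 0], [255, 0, 0, 0, 27, 0, 0]],
])

```text
time: 64.15
tool_pos: [478.9, 256.4, 90.2]
tcp_rot: [82.1, 89.8, -9.1]
ft_force: [-1.9, -4.4, 6.4]
finger_gap: 11.4
```

```bash
python3 - <<'E'
from h import *
plan([478.2,256,90],yaw=-88.1); print(r.sense()["wrist_torque"])
E
```

```text
opt k 0 turn [-3.08  0.03 -0.18]
  opt k 180 turn [ 1.7692e+02 -2.7000e-01 -4.0000e-02]
t 64.15 tcp [478.9 256.4  90.2] shift cm [ 0.02 -0.07  0.05] turn [-3.08  0.03 -0.18] q [ 23.   5. 103.  -0.  72. 114.] gap 11.4 F [-1.9 -4.4  6.4]
   jaw yaw now -91.18 x axis [ 0.003 -0.    -1.   ] rows for turn 0.4
[-0.82534279  0.3296025   1.08955543]
```

Request:
servo_tool([
  [[120, 0, 0, 0, 0, 0, 0], [120, 0, 0, 0, 0, 0, 0], [120, 0, 0, 0, 0, 0, 0], [120, -3, 0, 0, 0, 0, 0], [120, -8, 0, 0, 0, 0, 0], [120, -13, 0, 0, 0, 0, 0], [120, -17, 0, 0, 0, 0, 0], [120, -17, 0, 0, 0, 0, 0]],
])

```text
time: 64.95
tool_pos: [480.7, 258.2, 265.8]
tcp_rot: [114.9, 89.3, 23.8]
ft_force: [-0.3, 0.7, 0.3]
finger_gap: 45.1
```

```bash
python3 - <<'E'
from h import *
b,d,c=snap("wrist","w22")
snap("scene","s22")
p=pose()[0];print(p, r.sense()["time"])
E
```

```text
[478.24852689 257.14190513 259.17901075] 65.05
```

View pics/w22.png

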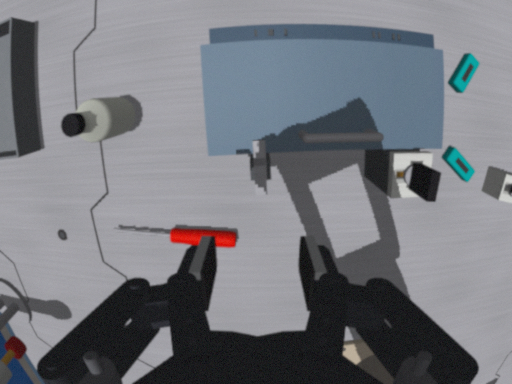

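View pics/s22.png

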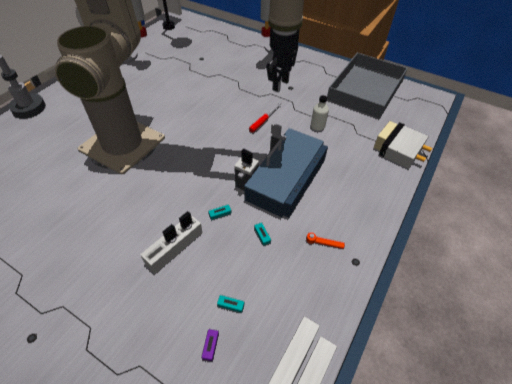

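```bash
python3 - <<'E'
from h import *
b=cv2.imread("pics/w22.png")
cv2.imwrite("pics/w22z.png",cv2.resize(b[110:215,220:450],None,fx=3.4,fy=3.4,interpolation=cv2.INTER_CUBIC))
t,d,c=snap("top","t22")
cv2.imwrite("pics/t22z.png",cv2.resize(cv2.convertScaleAbs(t[150:265,140:390],alpha=1.5),None,fx=3.2,fy=3.2,interpolation=cv2.INTER_CUBIC))
E
```

```text
(no output)
```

View pics/w22z.png

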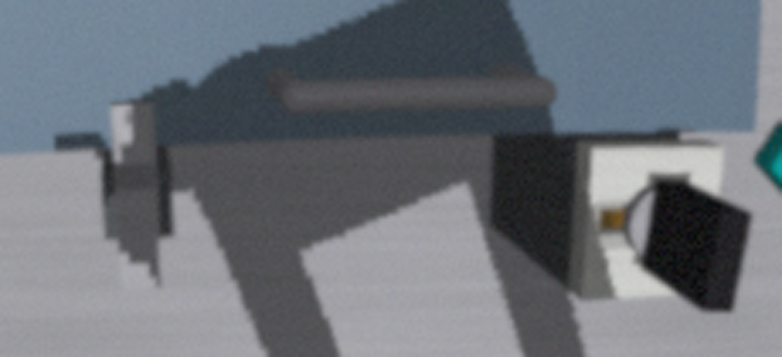

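View pics/t22z.png

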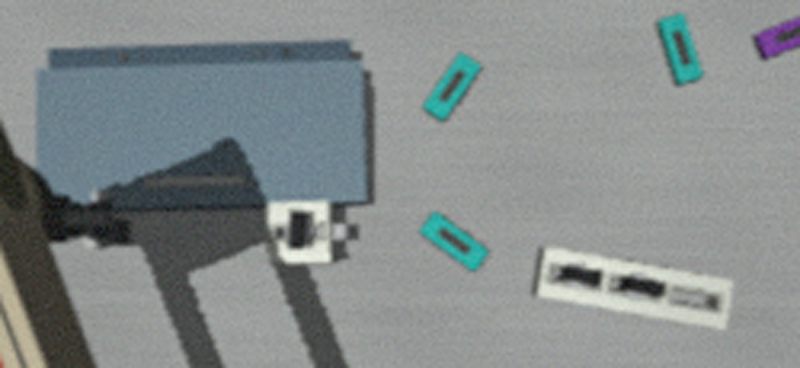

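Request:
servo_tool([
  [[120, 0, 0, 0, 0, 0, 0], [120, 0, 0, 0, 0, 0, 0], [120, 0, 0, 0, 0, 0, 0]],
])

```text
time: 65.4
tool_pos: [477.0, 256.5, 256.3]
tcp_rot: [-66.1, 89.9, -157.3]
ft_force: [0.6, 0.8, 0.3]
finger_gap: 45.3
```

```bash
python3 -c "
from bench import r
print(r.hand_in())"
```

```text
the job is handed in; nothing more can be done
None
```

I stowed all four parts in the case, locked it as asked and handed the job in at about 65 s. No verdict comes back, so the results below are from my own checks.

- **Keys:** The first two keys stopped about 11 mm short in the lock, so I put both back upright in the rack. The third went fully home. I turned it clockwise until the torque rose at the stop (about 1 N m), and it is still turned in the lock.
- **Parts:** I opened the lid to about 90° and laid the bumper, stop block, clamp bar and jaw block in the case. The jaw block was knocked aside during the run, so I measured its position again before picking it up.
- **Closing:** I pushed the lid down until it stopped moving (about 38 N upward at the wrist). I then turned the turnbutton across it until it reached its stop (about 1.1 N m).

The last pictures show the lid shut, the turnbutton arm across its front edge and the two wrong keys upright in the rack. The oil bottle, screwdriver, spare lever and coloured look-alikes were not touched. I judged the final turnbutton and lock angles from torque and the pictures, and did not measure them to the degree. No check failed; the top camera read points 2 to 4 mm off the wrist camera in y, and I worked from the wrist camera.

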